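# Load, code and log a batch of jars at the blending bench

## Robot

A 7-joint arm with a two-finger parallel gripper is mounted at the origin on the work surface. World frame = base frame: x ahead of the robot, y to its left, z up, the work surface at z = 0. Lengths are in mm, angles in rad, forces in N, time in s.
With the tool pointing down it reaches from about 400 to 875 mm from the base axis. Payload 4.4 kg.
Tool frame: the origin (TCP) lies at the very end of the fingers, on their centre line; the grasp point (between the pads) lies 19 mm behind it; z points along the fingers, y is the line along which they close (so a half turn about z gives the same grasp; the last joint's range is limited). The gripper opens to 85 mm and grips with 20 to 120 N. Pads are 22 mm wide; open, the fingers measure 114 mm over their backs; the gripper's body (76 mm by 85 mm) begins 54 mm behind the grasp point. The pads swing forward as they close: fully open they stand 13 mm farther back than shut.
Start: joints at [1.117, 0.628, 0.038, 1.517, -0.027, 0.996, -0.02], TCP at [245.827, -601.736, 231.313] pointing down, gripper open.
Joint ranges: [-3.06, 3.06], [-0.37, 2.12], [-1.25, 1.32], [0.18, 2.47], [-1.1, 4.24], [0.23, 1.98], [-2.94, 2.94]. Speed limits (rad/s): [2.57, 2.57, 3.14, 3.14, 3.14, 3.14, 3.14].

## Interface

Orientations are given as [roll, pitch, yaw] about the fixed x, y, z axes, in that order (R = Rz(yaw) Ry(pitch) Rx(roll)).
In Python, from cell import ctrl gives the robot as it stands.
- The arm moves only by the tool step_arm, never from a script. Its argument "series" is a list that holds one entry, the list of rows, each a list of 7 numbers: the turn, a rotation vector about the tool's x, y, z as a fraction of full scale, then the shift along the tool's x, y, z as a fraction of full scale, then the closure, from 0 (fully open) to 1 (shut). In form: [[[ax, ay, az, tx, ty, tz, gripper], ...]]. A call has 1 to 12 rows; each row shifts and turns the commanded pose from where the row before left it, along the tool's axes as they then stand; what a row does not reach is not made up. Full scale, the value 1, is 150 mm for a shift and 45 degrees for a turn. A row lasts 1/10 s, in which the tool goes at most 50 mm and 8.59 degrees, less where a joint would pass 70% of its speed; a pose out of reach is approached as far as the arm can. A call with a number of a shift or a turn outside -1 to 1 is refused whole. A call with a gripper value outside its range is refused whole. The fingers move at their own pace and stop on an object; the grip force is fixed at half the most. Time passes only in rows, so rows that do not move let the fingers close. It gives the time, the measured TCP pose, the force, the opening and the grip force at its end, in the units of the state.
- ctrl.read_state(): the state, without advancing time (a new reading comes with each control period).
- ctrl.get_image(name): name is "scene" or "side" or "wrist"; returns a dict with "img" (420x560x3 uint8, red, green, blue), "fx", "fy", "cx", "cy" (pixels), "dist" ([k1, k2, p1, p2, k3] as OpenCV has them; the pictures are not rectified), "R" (3x3) and "t" (3): a world point X has camera coordinates R X + t. Camera axes: x right, y down, z forward; pixel columns grow to the right and rows downward; lengths in mm; the calibration is good to about 2 mm. A picture is of the moment at which its call begins. There is no depth.
- ctrl.finish_job(): hands the job in; it is judged then, once.
Trained networks look in a picture, given as the dict that the camera call returned (one of the last four; its "shot" number tells which), for a name from the list of things; names that differ only in an ending like _2 or _b are one class to them, and where a whole thing is asked for, a point or a joint stands for the part that bears it (a point fixed in the world has none). Each returns a list of dicts, best first, with "score" (0 to 1); they miss things now and then, are a little off and sometimes report something else, mostly with a low value. They report only what shows in the picture. A call takes as long as a camera call. They do not tell look-alikes from the thing itself.
- ctrl.recognise(picture, thing): "centre" ([column, row] in pixels, amid what is visible of it).
The state is a dict: "clock": time; "qpos": joint angles; "qd": joint speeds; "tau": joint torques, N m; "eef_pos": TCP position; "tool_rot": TCP orientation; "force": force on the tool from outside, world axes, zero at the start; "torque": the same for the moment, N m; "width": finger opening in mm; "gripper_force": force on a finger pad.
Only numpy, scipy, OpenCV 4.12 (cv2) and the standard library are available. Lean on these libraries where they do the work, as an engineer would, in place of code of your own. Each camera call takes 0.05 s, during which the arm holds its last target. There are 200 camera calls.

## Task

Log a batch of scent jars: move every amber jar from the wooden pocket tray onto the balance's pan, standing upright side by side and wholly on the pan, and turn the three wheels of the code selector to read 4-2-7 from left to right as seen from the robot (colour code: yellow, red, violet squarely uppermost). Once all the jars are on the pan and the code is set, press the green log button on the balance fully down and let it go. Leave the jars and the code so, and leave the bottle, the clip stand and the beaker alone.

Things in the scene. Friction and masses are not known exactly. Their poses are not given: they have to be found in the camera images.
- jar0_center (a point): centre (half-way up, on the axis) of a squat round amber jar with a flat black lid, 50 mm in diameter, 36 mm tall, about 90 g; z axis points up through the lid. At the start it stands in one of the tray's pockets. Three to five of the jars jar0 to jar5 are present; the others are None
- jar1_center (a point): centre (half-way up, on the axis) of a squat round amber jar with a flat black lid, 50 mm in diameter, 36 mm tall, about 90 g; z axis points up through the lid. At the start it stands in one of the tray's pockets. Three to five of the jars jar0 to jar5 are present; the others are None
- jar2_center (a point): centre (half-way up, on the axis) of a squat round amber jar with a flat black lid, 50 mm in diameter, 36 mm tall, about 90 g; z axis points up through the lid. At the start it stands in one of the tray's pockets. Three to five of the jars jar0 to jar5 are present; the others are None
- jar3_center (a point): centre (half-way up, on the axis) of a squat round amber jar with a flat black lid, 50 mm in diameter, 36 mm tall, about 90 g; z axis points up through the lid. At the start it stands in one of the tray's pockets. Three to five of the jars jar0 to jar5 are present; the others are None
- jar4_center (a point): centre (half-way up, on the axis) of a squat round amber jar with a flat black lid, 50 mm in diameter, 36 mm tall, about 90 g; z axis points up through the lid. At the start it stands in one of the tray's pockets. Three to five of the jars jar0 to jar5 are present; the others are None
- jar5_center (a point): centre (half-way up, on the axis) of a squat round amber jar with a flat black lid, 50 mm in diameter, 36 mm tall, about 90 g; z axis points up through the lid. At the start it stands in one of the tray's pockets. Three to five of the jars jar0 to jar5 are present; the others are None
- tray_top (a point): centre of the top face of the fixed pale wooden pocket tray, 255 (x) x 175 (y) mm, 20 mm tall (its top face is 20 mm above the table); axes along its sides. Six round pockets 54 mm wide and 10 mm deep at x = -80, 0 and 80 mm, y = +-42.5 mm in this frame; a jar in a pocket stands 26 mm proud of the tray. The tray may be on the left or the right of the balance
- pan (a point): centre of the upper face of the balance's square pale pan, 200 x 200 mm, flat, fixed, 38 mm above the table; x axis points from the control panel to the back, z up. The balance body (pale mint, 310 x 220 x 30 mm, fixed) runs on 200 mm to the front (-x) of this point, where the display and the log button are
- log_button (a joint): travel of the green log button: 0 up, 0.006 m fully down; sprung, about 5 N at the bottom, returns when let go
- log_button_top (a point): centre of the top face of the round green log button (32 mm across) on the balance's front panel; pressed straight down
- wash_bottle: bystander: white bottle with a red cap, 60 mm wide, 130 mm tall; origin at the centre of its underside; leave alone
- clip_stand: bystander: grey block 45 x 45 x 40 mm with a thin upright clip to 150 mm height; origin at the centre of its underside; leave alone
- beaker: bystander: glass beaker 64 mm wide, 75 mm tall; origin at the centre of its underside; leave alone
- selector_top (a point): centre of the top face of the fixed grey housing of the code selector (130 x 215 x 60 mm tall), 60 mm above the table; y axis along the wheels' axle. Its three wheels each have ten coloured facets between the teeth, one for each digit: 0 black, 1 brown, 2 red, 3 orange, 4 yellow, 5 green, 6 blue, 7 violet, 8 grey, 9 white. The digit shown is the facet that is uppermost. The selector may be on the left or the right of the balance
- wheel_left (a joint): angle of the left-hand (+y end) wheel: digit d is squarely up at d x 0.6283 rad (36 degrees a digit). Growing turns the wheel's top towards +x of the hub's frame (away from the robot). Stops at -0.25 and 5.90 rad (no passing between 9 and 0); no clicks or spring: it stays where left, held by friction of 0.05 N m (1 N at the rim)
- hub_left (a point): centre of the left-hand (+y end) wheel, 52 mm above the table: y along the axle, z up, x away from the robot. A disc 18 mm thick, flat-sided, 100 mm across its 10 teeth (92 mm between them); its upper 42 mm stand out of the housing. Wheels are 64 mm apart, 46 mm free between them: pinch the rim across its flat sides from above, or push a tooth
- wheel_mid (a joint): angle of the middle wheel: digit d is squarely up at d x 0.6283 rad (36 degrees a digit). Growing turns the wheel's top towards +x of the hub's frame (away from the robot). Stops at -0.25 and 5.90 rad (no passing between 9 and 0); no clicks or spring: it stays where left, held by friction of 0.05 N m (1 N at the rim)
- hub_mid (a point): centre of the middle wheel, 52 mm above the table: y along the axle, z up, x away from the robot. A disc 18 mm thick, flat-sided, 100 mm across its 10 teeth (92 mm between them); its upper 42 mm stand out of the housing. Wheels are 64 mm apart, 46 mm free between them: pinch the rim across its flat sides from above, or push a tooth
- wheel_right (a joint): angle of the right-hand (-y end) wheel: digit d is squarely up at d x 0.6283 rad (36 degrees a digit). Growing turns the wheel's top towards +x of the hub's frame (away from the robot). Stops at -0.25 and 5.90 rad (no passing between 9 and 0); no clicks or spring: it stays where left, held by friction of 0.05 N m (1 N at the rim)
- hub_right (a point): centre of the right-hand (-y end) wheel, 52 mm above the table: y along the axle, z up, x away from the robot. A disc 18 mm thick, flat-sided, 100 mm across its 10 teeth (92 mm between them); its upper 42 mm stand out of the housing. Wheels are 64 mm apart, 46 mm free between them: pinch the rim across its flat sides from above, or push a tooth
Things that resemble listed ones, but are neither listed nor needed, are in the scene too. What is shaped like the part that bears jar0_center but blue or pink is not meant.

How it is judged:
By the outcome, as a careful person would: the job done as asked, in the order asked, and still so for the second after the job is handed in, with the robot touching nothing.
Of jar0, jar1, jar2, jar3, jar4, jar5 only 3 to 5 are there at a start; the rules pass over those that are not, and their reading is None.
At some moment in a run one of jar0, jar1, jar2, jar3, jar4, jar5 may be knocked a few centimetres aside while the robot is not near it.
Once in a run the grip may slacken for a moment while it holds something.
It also fails if it takes over 210 s, if anything falls off the work surface, if the arm or the gripper's body presses on something with over 40 N, if the wrist force passes 120 N, or if a joint passes its speed limit or range.

## Working session

There is one attempt and no reset: what is moved stays moved. The work goes in short steps, Python scripts to look and compute and a tool call to move; the robot and the scene stay as the last step left them, time stands still between calls to the robot, and variables do not carry over. Pictures are saved under pics/ and viewed, at most 14 in all, crops included, and the job is handed in when it is done.

Besides the shell and the picture viewer there is one more tool, called after "Request:" in YAML: its name, and indented under it one key for each argument. step_arm: Moves the arm, as the interface text tells. Shift numbers are shares of 150 mm and turn numbers shares of 45 degrees, none past 1 either way. Its arguments: {"type":"object","properties":{"series":{"type":"array","items":{"type":"array","items":{"type":"array","items":{"type":"number","minimum":-1,"maximum":1}}}}},"required":["series"]}

```bash
ls; mkdir -p pics
python3 - <<'E'
from cell import ctrl
import cv2,numpy as np
print(ctrl.read_state())
for n in("scene","side"):
    p=ctrl.get_image(n); cv2.imwrite(f"pics/{n}0.png",cv2.cvtColor(p["img"],cv2.COLOR_RGB2BGR))
    print(n,p["fx"],p["cx"],p["cy"],p["dist"],np.round(p["R"],3).tolist(),np.round(p["t"],1))
E
```

```text
pics
{'clock': 0.0, 'qpos': array([ 1.11720773,  0.62935087,  0.03845186,  1.51838285, -0.02701718,
        0.99634421, -0.02000212]), 'qd': array([ 9.31880446e-04, -7.93553460e-04,  2.70974994e-05, -1.31234441e-04,
       -3.61733783e-03,  1.32257775e-03, -4.91741152e-04]), 'tau': array([ 3.11989033e-04, -5.63400292e+01,  1.22613855e+00, -1.93445778e+01,
        1.09859221e-02,  1.04722913e-02, -1.43669200e-05]), 'eef_pos': array([ 245.57189718, -601.1236438 ,  230.38147774]), 'tool_rot': array([-3.13962567e+00,  1.83169579e-05,  3.87768799e-01]), 'force': array([-0.26681066, -0.02513617,  0.85358431]), 'torque': array([ 0.00958337, -0.00641239,  0.03135095]), 'gripper_force': 0.0, 'width': 85.46164818646137}
scene 388.3422780215388 271.6717438032718 215.6934799014492 [-0.07949465  0.          0.          0.          0.        ] [[-0.313, 0.95, -0.008], [0.657, 0.21, -0.724], [-0.686, -0.232, -0.69]] [ 110.1 -295.  1522.6]
side 381.49979578703045 281.671652473664 210.09800797123754 [0.02183294 0.         0.         0.         0.        ] [[-0.889, -0.458, -0.011], [-0.334, 0.664, -0.669], [0.313, -0.591, -0.743]] [502.9 206.8 931.6]
```

View pics/scene0.png

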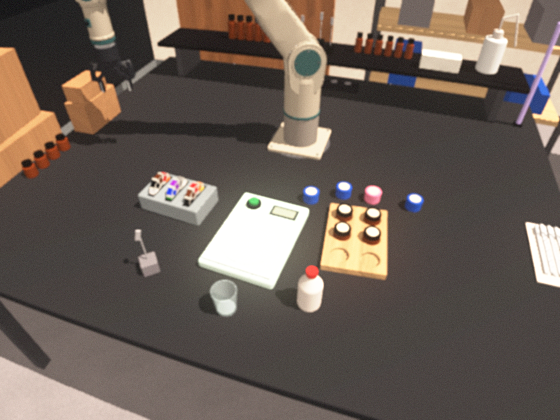

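View pics/side0.png

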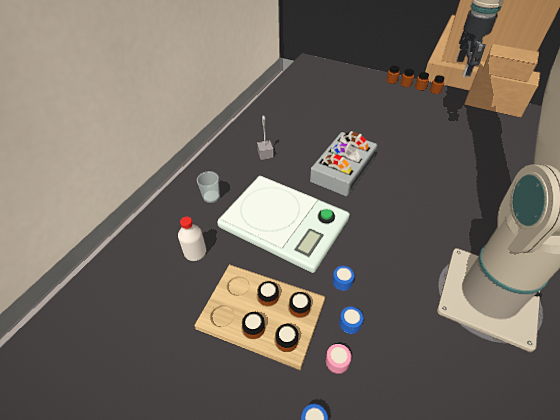

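The scene picture shows the tray at about (357,240) with 4 jars in it. The balance is at (258,238), the selector at (180,197), and the bottle, beaker and clip stand lie beyond them. The side picture has the jar lids at (268,290), (300,301), (253,322), (287,336), the button at (326,215) and the selector at (345,160).

```bash
cat > h.py <<'E'
from cell import ctrl
import cv2,numpy as np
def K(p): return np.array([[p["fx"],0,p["cx"]],[0,p["fy"],p["cy"]],[0,0,1.]])
def ray(p,uv,z):
    u=cv2.undistortPoints(np.array([[uv]],float),K(p),np.array(p["dist"])).ravel()
    R=np.array(p["R"]);t=np.array(p["t"]).ravel()
    c=-R.T@t; d=R.T@np.array([u[0],u[1],1]); return (c+d*(z-c[2])/d[2]).round(1)
def proj(p,X):
    return cv2.projectPoints(np.array(X,float).reshape(-1,1,3),cv2.Rodrigues(np.array(p["R"]))[0],np.array(p["t"],float).reshape(3,1),K(p),np.array(p["dist"]))[0].reshape(-1,2)
def save(p,name,crop=None,s=1):
    im=cv2.cvtColor(p["img"],cv2.COLOR_RGB2BGR)
    if crop: im=im[crop[1]:crop[3],crop[0]:crop[2]]
    cv2.imwrite("pics/"+name+".png",cv2.resize(im,None,fx=s,fy=s,interpolation=cv2.INTER_CUBIC))
E
python3 - <<'E'
from h import *
for n in("scene","side"):
    p=ctrl.get_image(n); print(n)
    for k,z in dict(jar0_center=18+10,tray_top=20,pan=38,log_button_top=40,selector_top=60,hub_left=75,wash_bottle=65,clip_stand=30,beaker=37).items():
        print(k,[(np.round(d["centre"]).tolist(),round(d["score"],2),ray(p,d["centre"],z)[:2].tolist()) for d in ctrl.recognise(p,k)])
    if n=="side":
        for uv,z in [((229,267),20),((325,298),20),((302,365),20),((196,323),20),((262,178),30),((349,212),30),((315,268),30),((219,220),30)]: print(uv,ray(p,uv,z))
        save(p,"sidec",(190,120,390,270),4)
    else: save(p,"scenec",(120,160,320,310),4)
E
```

```text
scene
jar0_center [([308.0, 195.0], 0.82, [340.9, 119.9]), ([413.0, 200.0], 0.76, [265.1, 442.7]), ([342.0, 210.0], 0.62, [379.7, 236.7]), ([348.0, 190.0], 0.58, [277.3, 236.5]), ([372.0, 194.0], 0.47, [272.2, 314.1])]
tray_top [([355.0, 252.0], 0.73, [529.3, 303.3]), ([195.0, 190.0], 0.62, [418.5, -245.4])]
pan [([256.0, 242.0], 0.88, [590.4, 32.6]), ([178.0, 197.0], 0.46, [486.6, -267.6])]
log_button_top [([181.0, 201.0], 0.47, [503.3, -249.4]), ([254.0, 202.0], 0.45, [437.0, -28.7]), ([161.0, 181.0], 0.39, [434.6, -359.8])]
selector_top [([177.0, 197.0], 0.86, [509.6, -254.4])]
hub_left [([178.0, 200.0], 0.73, [533.7, -235.1])]
wash_bottle [([307.0, 288.0], 0.76, [720.5, 210.5])]
clip_stand [([148.0, 263.0], 0.75, [746.2, -221.0])]
beaker [([224.0, 299.0], 0.69, [793.6, 23.0])]
side
jar0_center [([340.0, 355.0], 0.92, [266.4, 312.6]), ([312.0, 412.0], 0.77, [273.0, 438.4]), ([349.0, 318.0], 0.74, [278.9, 223.8]), ([300.0, 304.0], 0.73, [393.3, 242.6]), ([342.0, 278.0], 0.61, [331.7, 132.6])]
tray_top [([252.0, 312.0], 0.9, [485.0, 307.5]), ([343.0, 163.0], 0.29, [484.5, -277.8]), ([191.0, 237.0], 0.19, [743.7, 192.6])]
pan [([285.0, 221.0], 0.88, [535.2, 39.2])]
log_button_top [([326.0, 214.0], 0.65, [443.6, -32.3])]
selector_top [([344.0, 169.0], 0.84, [458.9, -209.3]), ([288.0, 223.0], 0.63, [515.7, 59.3])]
hub_left [([341.0, 163.0], 0.95, [471.3, -210.4]), ([288.0, 220.0], 0.52, [513.0, 61.8]), ([266.0, 294.0], 0.18, [461.7, 278.3])]
wash_bottle [([191.0, 237.0], 0.59, [714.4, 217.5])]
clip_stand [([266.0, 147.0], 0.57, [740.9, -227.0]), ([338.0, 167.0], 0.54, [491.1, -241.3])]
beaker [([343.0, 165.0], 0.75, [476.0, -248.9]), ([207.0, 187.0], 0.69, [802.3, 26.9])]
(229, 267) [598.9 227.3  20. ]
(325, 298) [347.5 198.1  20. ]
(302, 365) [329.7 364.5  20. ]
(196, 323) [584.3 388.8  20. ]
(262, 178) [679.  -88.8  30. ]
(349, 212) [391.  -76.6  30. ]
(315, 268) [400.6 137.8  30. ]
(219, 220) [703.  113.5  30. ]
```

View pics/sidec.png

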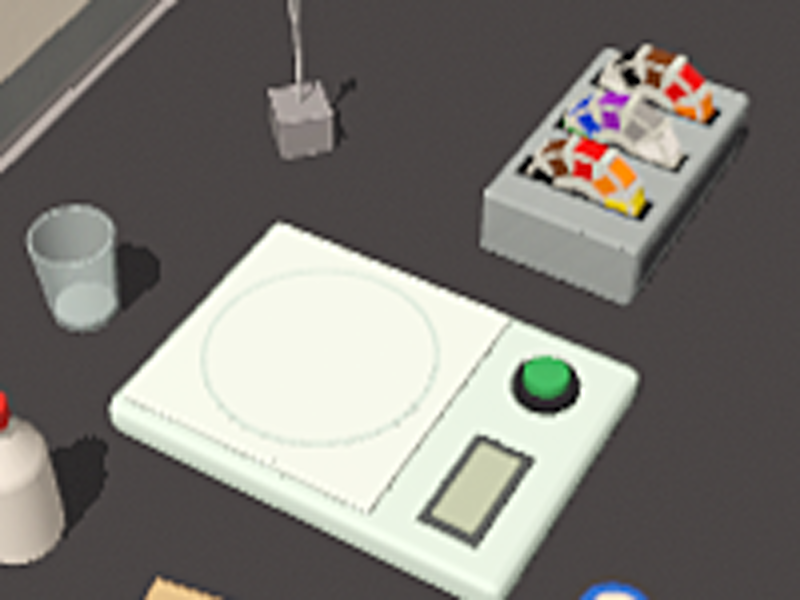

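View pics/scenec.png

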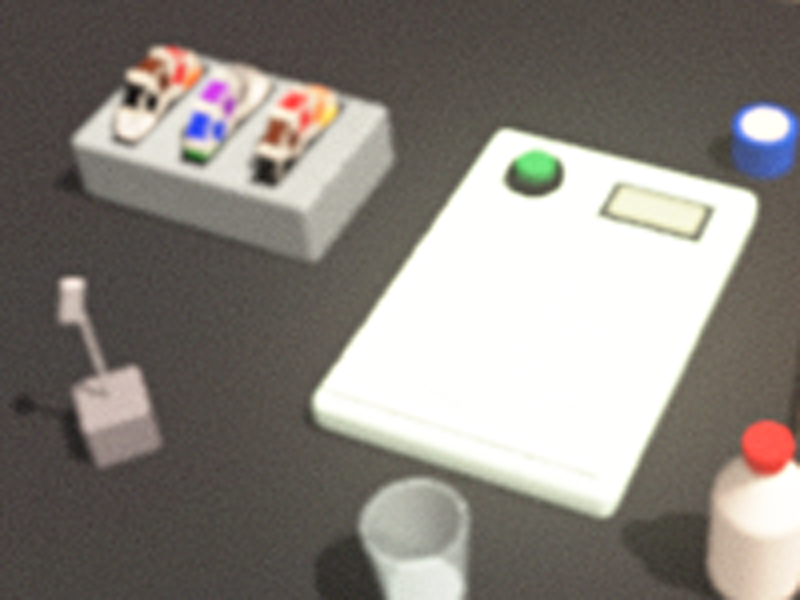

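The selector wheels read about 2 (left), 7 (mid) and 1 (right). The left wheel runs black to yellow towards the robot, the mid wheel green to white, and the right wheel white/black to orange. Next I'll look from near with the wrist camera.

Run:
```python
from h import *
p=ctrl.get_image("wrist");s=ctrl.read_state()
R=np.array(p["R"]);t=np.array(p["t"]).ravel()
from scipy.spatial.transform import Rotation as Ro
T=Ro.from_euler("xyz",s["tool_rot"]).as_matrix()
print(p["fx"],p["cx"],p["cy"],p["dist"]); print("cam in tool",T.T@(-R.T@t-s["eef_pos"])); print("cam axes in tool\n",(T.T@R.T).round(3)); print(s["eef_pos"],s["tool_rot"])
```

```text
357.3356682507639 282.2522897368934 210.34217531797444 [-0.06729847  0.          0.          0.          0.        ]
cam in tool [  76.8421496    -0.56210842 -142.65781416]
cam axes in tool
 [[ 0.001 -0.954 -0.301]
 [ 1.     0.001 -0.   ]
 [ 0.    -0.301  0.954]]
[ 245.85098581 -601.71885747  231.30275364] [-3.14157496e+00 -4.21672434e-05  3.87786194e-01]
```

Request:
step_arm:
  series:
    - [[0, 0, 0, 0, 0, -0.3, 0], [0, 0, 0, 0, 0, -0.3, 0], [0, 0, 0, 0, 0, -0.3, 0]]

```text
clock: 1.45
eef_pos: [245.7, -601.5, 367.8]
tool_rot: [-3.141, 0.0, 0.388]
force: [0.2, -0.3, 0.3]
width: 85.3
gripper_force: 0.0
```

Request:
step_arm:
  series:
    - [[0, 0, 0, 0.233, -0.19, 0, 0], [0, 0, 0, 0.233, -0.19, 0, 0], [0, 0, 0, 0.233, -0.19, 0, 0], [0, 0, 0, 0.233, -0.19, 0, 0], [0, 0, 0, 0.233, -0.19, 0, 0], [0, 0, 0, 0.233, -0.19, 0, 0], [0, 0, 0, 0.233, -0.19, 0, 0], [0, 0, 0, 0.233, -0.19, 0, 0], [0, 0, 0, 0.233, -0.19, 0, 0], [0, 0, 0.165, 0, 0, 0.1, 0], [0, 0, 0.165, 0, 0, 0.1, 0], [0, 0, 0.165, 0, 0, 0.1, 0]]

```text
clock: 2.65
eef_pos: [440.2, -245.0, 321.1]
tool_rot: [3.141, -0.001, -0.005]
force: [-0.0, -0.5, 0.5]
width: 85.3
gripper_force: 0.0
```

```bash
cat >> h.py <<'E'
from scipy.spatial.transform import Rotation as Ro
def to(x,y,z,yaw=None):
    "prints turn and shift in tool axes (full-scale shares) to reach a tool-down pose"
    s=ctrl.read_state(); T=Ro.from_euler("xyz",s["tool_rot"])
    d=T.inv().apply(np.array([x,y,z])-s["eef_pos"])/150
    o="shift %s len %.0f mm"%(d.round(3).tolist(),np.linalg.norm(d)*150)
    if yaw is not None: o+=" turn after %s"%((T.inv()*Ro.from_euler("xyz",[np.pi,0,yaw])).as_rotvec()/(np.pi/4)).round(3)
    print(o)
E
python3 - <<'E'
from h import *
s=ctrl.read_state();print(s["eef_pos"],s["tool_rot"])
p=ctrl.get_image("wrist");save(p,"w1",None,1.4)
import pickle;pickle.dump(p,open("w1.pkl","wb"))
E
```

```text
[ 440.24155315 -244.98104818  321.07304467] [ 3.14118396e+00 -6.64391660e-04 -5.32924822e-03]
```

View pics/w1.png

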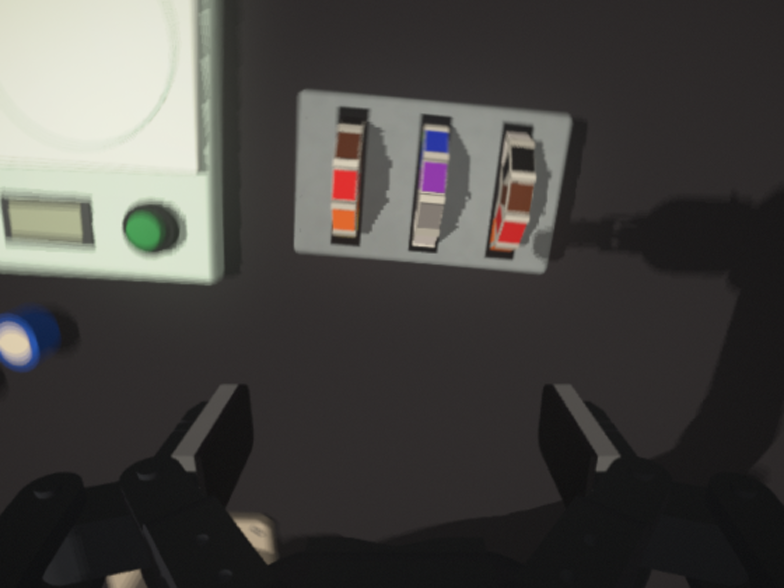

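The wrist picture shows the selector top with corners (300,91), (572,114), (546,272), (294,252). Uppermost are red on the left wheel, violet on the middle one and brown on the right one. The button is at (148,229).

```bash
cat > sel.py <<'E'
from h import *
def fit(p,cs,hw,z):   # cs: corners far-left, far-right, near-right, near-left
    P=np.array([ray(p,c,z)[:2] for c in cs]); c=P.mean(0)
    yaws=[np.arctan2(*(P[a]-P[b])[::-1]) for a,b in((0,3),(1,2))]+[np.arctan2(*(P[a]-P[b])[::-1])-np.pi/2 for a,b in((0,1),(3,2))]
    print("corners",P.tolist(),"centre",c.round(1),"yaws",np.round(yaws,3),"sides",[np.linalg.norm(P[a]-P[b]).round(1) for a,b in((0,3),(1,2),(0,1),(3,2))])
    return c,np.mean(yaws)
def wheel(p,hub,yaw,pts):  # pts: (row pixel,col, digit): angle of the facet from top towards +x -> wheel angle
    ph=np.radians(np.arange(-75,76,.5)); u=np.array([np.cos(yaw),np.sin(yaw)])
    X=np.array([[*(hub[:2]+46*.98*np.sin(a)*u),52+46*.98*np.cos(a)] for a in ph]); q=proj(p,X)
    out=[]
    for c,r,d in pts:
        i=np.argmin(np.hypot(*(q-[c,r]).T)); out.append(((d*36+np.degrees(ph[i])).round(1),np.round(np.hypot(*(q[i]-[c,r])),1)))
    return out
E
python3 - <<'E'
from sel import *
import pickle;p=pickle.load(open("w1.pkl","rb"))
c,yaw=fit(p,np.array([(300,91),(572,114),(546,272),(294,252)])/1.4,None,60)
yv=np.array([-np.sin(yaw),np.cos(yaw)])
for n,k,pts in(("L",64,[(349,143,1),(345,184,2),(343,220,3)]),("M",0,[(436,140,6),(433,178,7),(429,214,8)]),("R",-64,[(521,159,0),(516,196,1),(510,233,2)])):
    h=c+k*yv; print(n,h.round(1),wheel(p,h,yaw,[(a/1.4,b/1.4,d) for a,b,d in pts]),proj(p,[[*h,98]])*1.4)
print("btn",ray(p,np.array((148,229))/1.4,40))
E
```

```text
corners [[552.1, -172.7], [535.2, -381.4], [408.9, -370.9], [426.9, -160.7]] centre [ 480.8 -271.4] yaws [-0.096 -0.083 -0.081 -0.085] sides [np.float64(125.8), np.float64(126.7), np.float64(209.4), np.float64(211.0)]
L [ 486.3 -207.7] [(np.float64(73.5), np.float64(1.3)), (np.float64(70.5), np.float64(0.9)), (np.float64(68.0), np.float64(0.1))] [[343.71190538 182.45993942]]
M [ 480.8 -271.4] [(np.float64(266.5), np.float64(0.4)), (np.float64(262.5), np.float64(0.2)), (np.float64(264.0), np.float64(0.2))] [[432.31952448 189.7422706 ]]
R [ 475.3 -335.2] [(np.float64(36.5), np.float64(0.7)), (np.float64(36.5), np.float64(2.6)), (np.float64(32.5), np.float64(0.5))] [[519.76941975 197.3865981 ]]
btn [444.  -29.9  40. ]
```

```bash
cat >> h.py <<'E'
HUB={"L":(486.3,-207.7),"M":(480.8,-271.4),"R":(475.3,-335.2)}; YAW=-.086
def hubpose(w,phi,r,yaw=None):
    yaw=YAW if yaw is None else yaw
    a=np.radians(phi); R=Ro.from_euler("xyz",[np.pi,a,yaw])
    pos=np.array([*HUB[w],52])-r*R.as_matrix()[:,2]
    s=ctrl.read_state(); T=Ro.from_euler("xyz",s["tool_rot"])
    d=T.inv().apply(pos-s["eef_pos"])/150
    print(w,phi,r,"pos",pos.round(1),"shift",d.round(3).tolist(),"len %.0f"%(np.linalg.norm(d)*150),"turn after",((T.inv()*R).as_rotvec()/(np.pi/4)).round(3).tolist())
def where(w):
    s=ctrl.read_state(); T=Ro.from_euler("xyz",s["tool_rot"]).as_matrix()
    d=s["eef_pos"]-[*HUB[w],52]; u=np.array([np.cos(YAW),np.sin(YAW),0]); v=np.array([-np.sin(YAW),np.cos(YAW),0])
    print(w,"phi %.1f r %.1f side %.1f tool tilt %.1f width %.1f F %s q %s"%(np.degrees(np.arctan2(d@u,d[2])),np.hypot(d@u,d[2]),d@v,np.degrees(np.arctan2(-T[:,2]@u,-T[2,2])),s["width"],s["force"].round(1),s["qpos"].round(2)),"clock",s["clock"])
E
python3 -c "
from h import *
where('L');hubpose('L',-36,110)"
```

```text
L phi -9.4 r 270.3 side -40.7 tool tilt 0.2 width 85.1 F [-0.4  0.  -1.3] q [ 0.45  0.32  0.    1.8  -0.    1.03 -1.13] clock 2.7
L -36 110 pos [ 421.9 -202.1  141. ] shift [-0.111, -0.279, 1.185] len 183 turn after [-0.032, 0.804, 0.093]
```

Request:
step_arm:
  series:
    - [[0, 0, 0, -0.028, -0.07, 0.296, 0.53], [0, 0, 0, -0.028, -0.07, 0.296, 0.53], [0, 0, 0, -0.028, -0.07, 0.296, 0.53], [0, 0, 0, -0.027, -0.069, 0.297, 0.53], [-0.006, 0.161, 0.019, 0, 0, 0, 0.53], [-0.006, 0.161, 0.019, 0, 0, 0, 0.53], [-0.006, 0.161, 0.019, 0, 0, 0, 0.53], [-0.006, 0.161, 0.019, 0, 0, 0, 0.53], [-0.006, 0.161, 0.019, 0, 0, 0, 0.53], [0, 0, 0, 0, 0, 0, 0.53]]

```text
clock: 3.7
eef_pos: [427.7, -182.8, 150.9]
tool_rot: [-3.065, -0.284, -0.035]
force: [-1.1, 0.9, -0.7]
width: 40.0
gripper_force: 0.0
```

```bash
python3 -c "
from h import *
where('L');hubpose('L',-36,32)"
```

```text
L phi -31.5 r 115.9 side 19.8 tool tilt -16.0 width 40.0 F [-1.1  0.9 -0.7] q [ 0.48  0.45  0.01  2.3  -0.89  0.26 -0.26] clock 3.7
L -36 32 pos [ 467.6 -206.1   77.9] shift [0.124, 0.187, 0.53] len 86 turn after [-0.125, 0.441, 0.042]
```

```bash
cat >> h.py <<'E'
def hp(w,phi,r=34,off=20,back=0):
    a=np.radians(phi); R=Ro.from_euler("xyz",[np.pi,np.radians(phi+off),YAW]); M=R.as_matrix()
    u=np.array([np.cos(YAW),np.sin(YAW),0])
    pos=np.array([*HUB[w],52])+r*(np.sin(a)*u+[0,0,np.cos(a)])-back*M[:,2]
    s=ctrl.read_state(); T=Ro.from_euler("xyz",s["tool_rot"])
    d=T.inv().apply(pos-s["eef_pos"])/150
    print(w,phi,"pos",pos.round(1),"shift",d.round(3).tolist(),"len %.0f"%(np.linalg.norm(d)*150),"turn after",((T.inv()*R).as_rotvec()/(np.pi/4)).round(3).tolist())
def arc(w,deg):
    s=ctrl.read_state(); T=Ro.from_euler("xyz",s["tool_rot"])
    c=T.inv().apply(np.array([*HUB[w],52])-s["eef_pos"]); v=T.inv().apply([-np.sin(YAW),np.cos(YAW),0]); c-=v*(c@v)
    Q=Ro.from_rotvec(v*np.radians(deg)); print("arc row turn",(Q.as_rotvec()/(np.pi/4)).round(4).tolist(),"shift",((c-Q.apply(c))/150).round(4).tolist())
E
python3 -c "
from h import *
hp('L',-28,back=70)"
```

```text
L -28 pos [ 460.7 -205.5  151.3] shift [0.217, 0.148, 0.049] len 40 turn after [-0.11, -0.181, 0.071]
```

Request:
step_arm:
  series:
    - [[0, 0, 0, 0.217, 0.148, 0.049, 0.53], [-0.055, -0.09, 0.035, 0, 0, 0, 0.53], [-0.055, -0.091, 0.036, 0, 0, 0, 0.53], [0, 0, 0, 0, 0, 0, 0.53], [0, 0, 0, 0, 0, 0, 0.53]]

```text
clock: 4.2
eef_pos: [461.7, -203.7, 150.4]
tool_rot: [-3.141, -0.139, -0.079]
force: [-0.7, -0.3, -0.2]
width: 40.0
gripper_force: 0.0
```

```bash
python3 -c "
from h import *
where('L');hp('L',-28)"
```

```text
L phi -14.2 r 101.5 side 1.8 tool tilt -8.0 width 40.0 F [-0.7 -0.3 -0.2] q [ 0.1   0.53  0.42  2.13 -0.61  0.46 -0.65] clock 4.2
L -28 pos [ 470.4 -206.3   82. ] shift [-0.005, 0.013, 0.46] len 69 turn after [-0.002, 0.0, 0.008]
```

Request:
step_arm:
  series:
    - [[0, 0, 0.008, -0.005, 0.013, 0.15, 0.53], [0, 0, 0, 0, 0, 0.16, 0.53], [0, 0, 0, 0, 0, 0.15, 0.53], [0, 0, 0, 0, 0, 0, 0.53], [0, 0, 0, 0, 0, 0, 0.53]]

```text
clock: 4.7
eef_pos: [468.4, -208.8, 82.5]
tool_rot: [-3.138, -0.139, -0.094]
force: [-0.3, 0.3, 0.7]
width: 40.5
gripper_force: 0.0
```

```bash
python3 -c "
from h import *
where('L');hp('L',-28);p=ctrl.get_image('wrist');save(p,'w2',(150,100,450,330),2)"
```

```text
L phi -30.2 r 35.2 side -2.7 tool tilt -8.0 width 40.5 F [-0.3  0.3  0.7] q [ 0.22  0.65  0.25  2.15 -0.74  0.3  -0.54] clock 4.7
L -28 pos [ 470.4 -206.3   82. ] shift [0.011, -0.018, 0.005] len 3 turn after [-0.003, 0.001, -0.01]
```

View pics/w2.png

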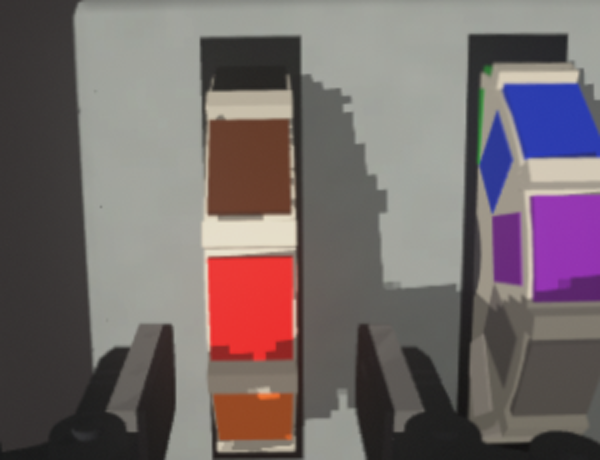

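The picture shows the fingers straddling the left wheel, about 2–3 mm off towards −y. I'll correct that and close.

Request:
step_arm:
  series:
    - [[0, 0, -0.01, 0.011, -0.018, 0, 0.53], [0, 0, 0, 0, 0, 0, 1], [0, 0, 0, 0, 0, 0, 1], [0, 0, 0, 0, 0, 0, 1], [0, 0, 0, 0, 0, 0, 1], [0, 0, 0, 0, 0, 0, 1]]

```text
clock: 5.35
eef_pos: [472.2, -206.5, 83.7]
tool_rot: [3.139, -0.142, -0.083]
force: [-2.0, -2.6, 6.2]
width: 16.5
gripper_force: 59.1
```

```bash
python3 -c "
from h import *
where('L');arc('L',5.6)"
```

```text
L phi -24.1 r 34.7 side -0.0 tool tilt -8.1 width 16.5 F [-2.  -2.6  6.2] q [ 0.21  0.65  0.26  2.15 -0.74  0.3  -0.54] clock 5.35
arc row turn [0.0004, -0.1244, -0.0002] shift [0.022, 0.0001, -0.0052]
```

Request:
step_arm:
  series:
    - [[0, -0.1244, 0, 0.022, 0, -0.0052, 1], [0, -0.1244, 0, 0.022, 0, -0.0052, 1], [0, -0.1244, 0, 0.022, 0, -0.0052, 1], [0, -0.1244, 0, 0.022, 0, -0.0052, 1], [0, -0.1244, 0, 0.022, 0, -0.0052, 1], [0, -0.1244, 0, 0.022, 0, -0.0052, 1], [0, -0.1244, 0, 0.022, 0, -0.0052, 1], [0, -0.1244, 0, 0.022, 0, -0.0052, 1], [0, -0.1244, 0, 0.022, 0, -0.0052, 1], [0, -0.1244, 0, 0.022, 0, -0.0052, 1], [0, 0, 0, 0, 0, 0, 1], [0, 0, 0, 0, 0, 0, 1]]

```text
clock: 6.55
eef_pos: [504.2, -209.0, 81.2]
tool_rot: [3.138, 0.839, -0.083]
force: [0.4, -3.5, 4.0]
width: 16.1
gripper_force: 69.1
```

```bash
python3 -c "
from h import *
where('L')"
```

```text
L phi 31.6 r 34.3 side 0.2 tool tilt 48.1 width 16.1 F [ 0.4 -3.5  4. ] q [-0.    1.23  0.63  1.16 -0.28  1.69 -1.06] clock 6.55
```

Request:
step_arm:
  series:
    - [[0, 0, 0, 0, 0, 0, 0.53], [0, 0, 0, 0, 0, 0, 0.53], [0, 0, 0, 0, 0, 0, 0.53], [0, 0, 0, 0, 0, 0, 0.53], [0, 0.1244, 0, -0.022, 0, -0.0052, 0.53], [0, 0.1244, 0, -0.022, 0, -0.0052, 0.53], [0, 0.1244, 0, -0.022, 0, -0.0052, 0.53], [0, 0.1244, 0, -0.022, 0, -0.0052, 0.53], [0, 0.1244, 0, -0.022, 0, -0.0052, 0.53], [0, 0.1244, 0, -0.022, 0, -0.0052, 0.53], [0, 0.1244, 0, -0.022, 0, -0.0052, 0.53], [0, 0.1244, 0, -0.022, 0, -0.0052, 0.53]]

```text
clock: 7.75
eef_pos: [484.6, -205.9, 98.6]
tool_rot: [3.141, 0.051, -0.082]
force: [0.7, 0.5, -0.8]
width: 40.1
gripper_force: 0.0
```

Request:
step_arm:
  series:
    - [[0, 0, 0, 0, 0, 0, 0.53], [0, 0, 0, 0, 0, 0, 0.53]]

```text
clock: 7.95
eef_pos: [485.1, -206.0, 98.4]
tool_rot: [-3.14, 0.056, -0.083]
force: [0.3, 0.1, -0.2]
width: 40.6
gripper_force: 0.0
```

```bash
python3 -c "
from h import *
import pickle
where('L');p=ctrl.get_image('wrist');save(p,'w3',(150,60,490,315),2.3);pickle.dump(p,open('w3.pkl','wb'))"
```

```text
L phi -1.7 r 46.4 side 1.6 tool tilt 3.2 width 40.6 F [ 0.3  0.1 -0.2] q [-0.01  0.74  0.55  1.94 -0.56  0.68 -0.76] clock 7.95
```

View pics/w3.png

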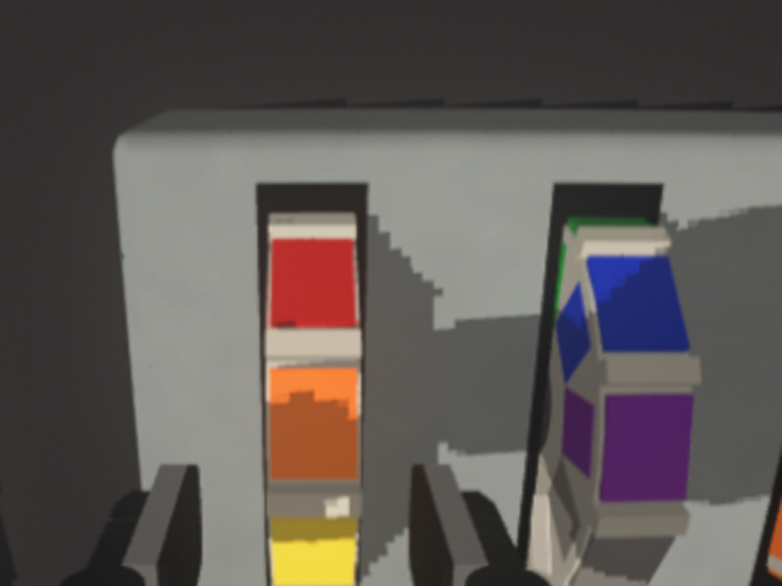

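```bash
python3 -c "
from sel import *
import pickle
p=pickle.load(open('w3.pkl','rb'))
f=lambda a,b,d:(a/2.3+150,b/2.3+60,d)
print(wheel(p,HUB['L'],YAW,[f(313,283,2),f(314,422,3),f(313,345,2.5),f(314,501,3.5)]))
hp('L',-5);arc('L',-5.6);arc('L',5.6)"
```

```text
[(np.float64(126.5), np.float64(1.2)), (np.float64(126.0), np.float64(0.7)), (np.float64(127.0), np.float64(1.3)), (np.float64(123.0), np.float64(0.5))]
L -5 pos [ 483.3 -207.4   85.9] shift [-0.012, 0.011, 0.082] len 13 turn after [-0.0, -0.262, 0.006]
arc row turn [-0.0005, 0.1244, -0.0001] shift [-0.0298, -0.0001, 0.0035]
arc row turn [0.0005, -0.1244, 0.0001] shift [0.03, 0.0001, -0.0005]
```

Request:
step_arm:
  series:
    - [[0, 0, 0.006, -0.01, 0.01, 0.082, 0.53], [0, 0, 0, 0, 0, 0, 1], [0, 0, 0, 0, 0, 0, 1], [0, 0, 0, 0, 0, 0, 1], [0, 0, 0, 0, 0, 0, 1], [0, 0, 0, 0, 0, 0, 1]]

```text
clock: 8.6
eef_pos: [481.9, -207.3, 84.6]
tool_rot: [3.141, 0.057, -0.087]
force: [2.5, -3.1, -18.9]
width: 16.4
gripper_force: 59.0
```

```bash
python3 -c "
from h import *
where('L');arc('L',5.8);hp('M',28)"
```

```text
L phi -7.7 r 32.9 side 0.0 tool tilt 3.3 width 16.4 F [  2.5  -3.1 -18.9] q [ 0.01  0.76  0.53  1.95 -0.58  0.65 -0.75] clock 8.6
arc row turn [-0.0001, -0.1289, -0.0] shift [0.022, -0.0, -0.0031]
M 28 pos [ 496.7 -272.8   82. ] shift [0.137, 0.426, 0.009] len 67 turn after [-0.0, -0.994, -0.001]
```

Request:
step_arm:
  series:
    - [[0, -0.1289, 0, 0.022, 0, -0.0031, 1], [0, -0.1289, 0, 0.022, 0, -0.0031, 1], [0, -0.1289, 0, 0.022, 0, -0.0031, 1], [0, 0, 0, 0, 0, 0, 1], [0, 0, 0, 0, 0, 0, 1], [0, 0, 0, 0, 0, 0, 0.53], [0, 0, 0, 0, 0, 0, 0.53], [0, 0, 0, 0, 0, 0, 0.53], [0, 0, 0, 0, 0, -0.3, 0.53], [0, 0, 0, 0, 0, -0.3, 0.53], [0, 0, 0, 0, 0, 0, 0.53]]

```text
clock: 9.7
eef_pos: [528.5, -213.3, 175.7]
tool_rot: [3.138, 0.347, -0.087]
force: [-0.0, -1.2, -0.7]
width: 40.1
gripper_force: 0.0
```

```bash
python3 -c "
from h import *
import pickle
where('L');p=ctrl.get_image('wrist');save(p,'w4',None,1.4);pickle.dump(p,open('w4.pkl','wb'));hp('M',28,back=50)"
```

```text
L phi 19.0 r 130.8 side -2.0 tool tilt 19.9 width 40.1 F [-0.  -1.2 -0.7] q [-0.07  0.86  0.68  1.5  -0.37  1.28 -0.98] clock 9.7
M 28 pos [ 533.7 -276.   115.5] shift [0.214, 0.418, 0.332] len 86 turn after [0.001, -0.619, -0.002]
```

View pics/w4.png

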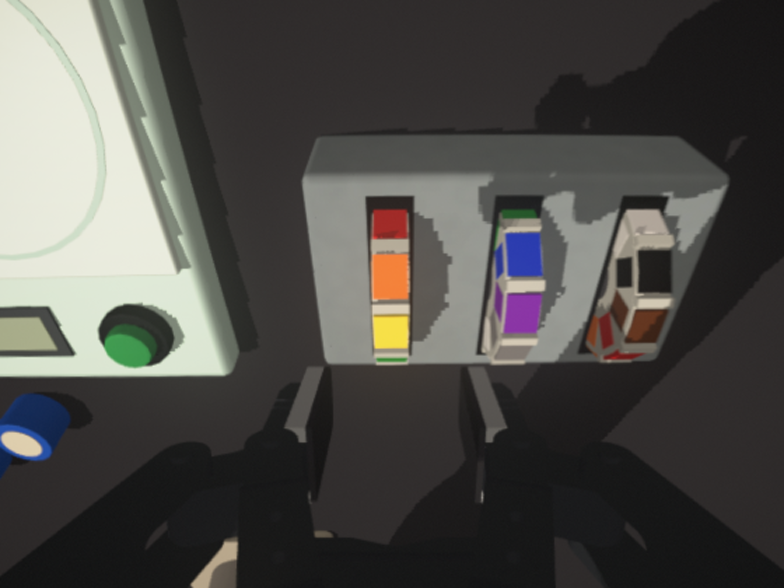

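```bash
python3 -c "
from sel import *
import pickle
p=pickle.load(open('w4.pkl','rb'))
f=lambda a,b,d:(a/1.4,b/1.4,d)
print(wheel(p,HUB['L'],YAW,[f(390,277,3),f(390,332,4),f(390,246,2.5),f(390,309,3.5),f(390,356,4.5)]))
print(wheel(p,HUB['M'],YAW,[f(521,255,6),f(518,313,7),f(520,286,6.5),f(522,227,5.5),f(516,343,7.5)]))
print(wheel(p,HUB['R'],YAW,[f(654,270,0),f(638,324,1),f(649,302,.5)]))"
```

```text
[(np.float64(142.0), np.float64(1.1)), (np.float64(140.0), np.float64(1.2)), (np.float64(143.0), np.float64(1.0)), (np.float64(139.5), np.float64(1.1)), (np.float64(116.5), np.float64(1.5))]
[(np.float64(263.5), np.float64(2.7)), (np.float64(262.5), np.float64(3.3)), (np.float64(262.0), np.float64(3.5)), (np.float64(264.5), np.float64(0.1)), (np.float64(254.0), np.float64(0.1))]
[(np.float64(38.0), np.float64(0.8)), (np.float64(35.5), np.float64(5.7)), (np.float64(35.5), np.float64(2.4))]
```

Request:
step_arm:
  series:
    - [[0, 0, 0, 0.107, 0.209, 0, 0.53], [0, 0, 0, 0.107, 0.209, 0, 0.53], [0, 0, 0, 0, 0, 0.166, 0.53], [0, 0, 0, 0, 0, 0.166, 0.53], [0, -0.155, 0, 0, 0, 0, 0.53], [0, -0.155, 0, 0, 0, 0, 0.53], [0, -0.155, 0, 0, 0, 0, 0.53], [0, -0.155, 0, 0, 0, 0, 0.53], [0, 0, 0, 0, 0, 0, 0.53], [0, 0, 0, 0, 0, 0, 0.53]]

```text
clock: 10.75
eef_pos: [529.7, -274.7, 110.4]
tool_rot: [-3.14, 0.847, -0.087]
force: [0.2, -0.2, 1.0]
width: 40.2
gripper_force: 0.0
```

```bash
python3 -c "
from h import *
where('M');hp('M',28)"
```

```text
M phi 40.0 r 76.2 side 1.0 tool tilt 48.6 width 40.2 F [ 0.2 -0.2  1. ] q [ 0.11  1.27  0.66  0.94 -0.25  1.84 -1.02] clock 10.75
M 28 pos [ 496.7 -272.8   82. ] shift [-0.004, 0.007, 0.29] len 44 turn after [-0.003, 0.012, -0.001]
```

Request:
step_arm:
  series:
    - [[0, 0, 0, -0.004, 0.007, 0.145, 0.53], [0, 0, 0, 0, 0, 0.145, 0.53], [0, 0, 0, 0, 0, 0, 0.53], [0, 0, 0, 0, 0, 0, 1], [0, 0, 0, 0, 0, 0, 1], [0, 0, 0, 0, 0, 0, 1], [0, 0, 0, 0, 0, 0, 1], [0, 0, 0, 0, 0, 0, 1]]

```text
clock: 11.55
eef_pos: [499.0, -272.9, 85.6]
tool_rot: [3.141, 0.844, -0.087]
force: [3.2, 1.4, 7.8]
width: 16.2
gripper_force: 61.9
```

```bash
python3 -c "
from h import *
where('M');arc('M',-5.6);arc('M',5.6)"
```

```text
M phi 28.6 r 38.3 side 0.1 tool tilt 48.4 width 16.2 F [3.2 1.4 7.8] q [ 0.08  1.26  0.65  1.08 -0.25  1.72 -1.  ] clock 11.55
arc row turn [0.0001, 0.1244, 0.0] shift [-0.023, 0.0, 0.0096]
arc row turn [-0.0001, -0.1244, -0.0] shift [0.0238, -0.0, -0.0073]
```

Request:
step_arm:
  series:
    - [[0, 0.1244, 0, -0.023, 0, 0.0096, 1], [0, 0.1244, 0, -0.023, 0, 0.0096, 1], [0, 0.1244, 0, -0.023, 0, 0.0096, 1], [0, 0.1244, 0, -0.023, 0, 0.0096, 1], [0, 0.1244, 0, -0.023, 0, 0.0096, 1], [0, 0.1244, 0, -0.023, 0, 0.0096, 1], [0, 0.1244, 0, -0.023, 0, 0.0096, 1], [0, 0.1244, 0, -0.023, 0, 0.0096, 1], [0, 0.1244, 0, -0.023, 0, 0.0096, 1], [0, 0.1244, 0, -0.023, 0, 0.0096, 1], [0, 0, 0, 0, 0, 0, 1], [0, 0, 0, 0, 0, 0, 1]]

```text
clock: 12.75
eef_pos: [462.4, -270.1, 85.3]
tool_rot: [-3.14, -0.133, -0.088]
force: [-2.4, 2.3, 10.7]
width: 16.0
gripper_force: 65.8
```

```bash
python3 -c "
from h import *
where('M');arc('M',5.6)"
```

```text
M phi -29.0 r 38.1 side -0.3 tool tilt -7.6 width 16.0 F [-2.4  2.3 10.7] q [ 0.31  0.67  0.31  2.08 -0.73  0.38 -0.44] clock 12.75
arc row turn [-0.0003, -0.1244, 0.0001] shift [0.0235, -0.0001, -0.0079]
```

Request:
step_arm:
  series:
    - [[0, 0, 0, 0, 0, 0, 0.53], [0, 0, 0, 0, 0, 0, 0.53], [0, -0.1244, 0, 0.0237, 0, -0.0074, 0.53], [0, -0.1244, 0, 0.0237, 0, -0.0074, 0.53], [0, -0.1244, 0, 0.0237, 0, -0.0074, 0.53], [0, -0.1244, 0, 0.0237, 0, -0.0074, 0.53], [0, -0.1244, 0, 0.0237, 0, -0.0074, 0.53], [0, -0.1244, 0, 0.0237, 0, -0.0074, 0.53], [0, -0.1244, 0, 0.0237, 0, -0.0074, 0.53], [0, -0.1244, 0, 0.0237, 0, -0.0074, 0.53], [0, -0.1244, 0, 0.0237, 0, -0.0074, 0.53], [0, -0.1244, 0, 0.0237, 0, -0.0074, 0.53]]

```text
clock: 13.95
eef_pos: [498.5, -272.4, 83.5]
tool_rot: [3.139, 0.85, -0.087]
force: [0.3, 0.1, -0.7]
width: 40.2
gripper_force: 0.0
```

Request:
step_arm:
  series:
    - [[0, 0, 0, 0, 0, 0, 0.53]]

```text
clock: 14.05
eef_pos: [497.9, -271.5, 78.8]
tool_rot: [-3.139, 0.852, -0.082]
force: [-1.0, 0.4, -0.4]
width: 40.2
gripper_force: 0.0
```

```bash
python3 -c "
from h import *
where('M');hp('M',28,r=37)"
```

```text
M phi 32.5 r 31.8 side 1.4 tool tilt 48.8 width 40.2 F [-1.   0.4 -0.4] q [ 0.08  1.27  0.67  1.08 -0.26  1.72 -0.99] clock 14.05
M 28 pos [ 498.1 -272.9   84.7] shift [-0.028, 0.009, -0.027] len 6 turn after [0.001, 0.018, 0.004]
```

Request:
step_arm:
  series:
    - [[0, 0.018, 0, -0.028, 0.009, -0.027, 0.53], [0, 0, 0, 0, 0, 0, 0.53], [0, 0, 0, 0, 0, 0, 1], [0, 0, 0, 0, 0, 0, 1], [0, 0, 0, 0, 0, 0, 1], [0, 0, 0, 0, 0, 0, 1], [0, 0, 0, 0, 0, 0, 1]]

```text
clock: 14.75
eef_pos: [498.3, -272.9, 91.6]
tool_rot: [-3.139, 0.831, -0.086]
force: [2.7, 3.7, 6.9]
width: 15.1
gripper_force: 58.5
```

```bash
python3 -c "
from h import *
where('M');arc('M',-5.6)"
```

```text
M phi 24.0 r 43.3 side -0.0 tool tilt 47.6 width 15.1 F [2.7 3.7 6.9] q [ 0.08  1.25  0.67  1.1  -0.26  1.71 -0.99] clock 14.75
arc row turn [-0.0, 0.1244, -0.0003] shift [-0.0253, 0.0, 0.0126]
```

Request:
step_arm:
  series:
    - [[0, 0, 0, 0, 0, 0, 0.53], [0, 0, 0, 0, 0, 0, 0.53], [0, 0, 0, 0, 0, 0, 0.53], [0, 0, 0, 0, 0, 0, 0.53]]

```text
clock: 15.15
eef_pos: [497.5, -274.2, 89.3]
tool_rot: [-3.141, 0.833, -0.087]
force: [0.4, -0.1, 0.0]
width: 40.1
gripper_force: 0.0
```

```bash
python3 -c "
from h import *
where('M');hp('M',28,r=36)"
```

```text
M phi 24.3 r 41.0 side -1.4 tool tilt 47.7 width 40.1 F [ 0.4 -0.1  0. ] q [ 0.08  1.25  0.67  1.1  -0.26  1.71 -0.99] clock 15.15
M 28 pos [ 497.6 -272.9   83.8] shift [0.028, -0.009, 0.025] len 6 turn after [-0.002, -0.007, -0.001]
```

Request:
step_arm:
  series:
    - [[0, 0, 0, 0.02, -0.009, 0.025, 0.53], [0, 0, 0, 0, 0, 0, 0.53], [0, 0, 0, 0, 0, 0, 0.53], [0, 0, 0, 0, 0, 0, 1], [0, 0, 0, 0, 0, 0, 1], [0, 0, 0, 0, 0, 0, 1], [0, 0, 0, 0, 0, 0, 1], [0, 0, 0, 0, 0, 0, 1]]

```text
clock: 15.95
eef_pos: [497.2, -272.7, 84.9]
tool_rot: [-3.141, 0.832, -0.087]
force: [0.7, 0.6, 1.4]
width: 15.9
gripper_force: 59.4
```

```bash
python3 -c "
from h import *
where('M');arc('M',-5.6)"
```

```text
M phi 26.6 r 36.8 side 0.1 tool tilt 47.7 width 15.9 F [0.7 0.6 1.4] q [ 0.08  1.25  0.67  1.1  -0.26  1.7  -0.99] clock 15.95
arc row turn [0.0001, 0.1244, -0.0001] shift [-0.0219, 0.0, 0.0097]
```

Then stroke 2, release and return.

Request:
step_arm:
  series:
    - [[0, 0.1244, 0, -0.0219, 0, 0.0097, 1], [0, 0.1244, 0, -0.0219, 0, 0.0097, 1], [0, 0.1244, 0, -0.0219, 0, 0.0097, 1], [0, 0.1244, 0, -0.0219, 0, 0.0097, 1], [0, 0.1244, 0, -0.0219, 0, 0.0097, 1], [0, 0.1244, 0, -0.0219, 0, 0.0097, 1], [0, 0.1244, 0, -0.0219, 0, 0.0097, 1], [0, 0.1244, 0, -0.0219, 0, 0.0097, 1], [0, 0.1244, 0, -0.0219, 0, 0.0097, 1], [0, 0.1244, 0, -0.0219, 0, 0.0097, 1], [0, 0, 0, 0, 0, 0, 1], [0, 0, 0, 0, 0, 0, 1]]

```text
clock: 17.15
eef_pos: [462.5, -270.0, 83.8]
tool_rot: [-3.14, -0.145, -0.089]
force: [2.0, -0.1, -3.6]
width: 16.0
gripper_force: 65.3
```

Request:
step_arm:
  series:
    - [[0, 0, 0, 0, 0, 0, 0.53], [0, 0, 0, 0, 0, 0, 0.53], [0, -0.1244, 0, 0.0225, 0, -0.008, 0.53], [0, -0.1244, 0, 0.0225, 0, -0.008, 0.53], [0, -0.1244, 0, 0.0225, 0, -0.008, 0.53], [0, -0.1244, 0, 0.0225, 0, -0.008, 0.53], [0, -0.1244, 0, 0.0225, 0, -0.008, 0.53], [0, -0.1244, 0, 0.0225, 0, -0.008, 0.53], [0, -0.1244, 0, 0.0225, 0, -0.008, 0.53], [0, -0.1244, 0, 0.0225, 0, -0.008, 0.53], [0, -0.1244, 0, 0.0225, 0, -0.008, 0.53], [0, -0.1244, 0, 0.0225, 0, -0.008, 0.53]]

```text
clock: 18.35
eef_pos: [497.7, -272.1, 85.9]
tool_rot: [3.14, 0.836, -0.087]
force: [0.6, -0.0, -0.3]
width: 40.5
gripper_force: 0.0
```

Request:
step_arm:
  series:
    - [[0, 0, 0, 0, 0, 0, 0.53], [0, 0, 0, 0, 0, 0, 0.53], [0, 0, 0, 0, 0, 0, 0.53]]

```text
clock: 18.65
eef_pos: [496.5, -273.0, 86.8]
tool_rot: [3.14, 0.831, -0.089]
force: [-0.2, -0.9, 0.6]
width: 39.9
gripper_force: 0.0
```

```bash
python3 -c "
from h import *
where('M');hp('M',28,r=36)"
```

```text
M phi 24.4 r 38.3 side -0.2 tool tilt 47.6 width 39.9 F [-0.2 -0.9  0.6] q [ 0.07  1.25  0.68  1.11 -0.27  1.7  -0.98] clock 18.65
M 28 pos [ 497.6 -272.9   83.8] shift [0.02, -0.001, 0.008] len 3 turn after [-0.001, -0.009, -0.003]
```

Third stroke, then a release, a partial return and a look before the last part.

Request:
step_arm:
  series:
    - [[0, 0, 0, 0.01, 0, 0.01, 0.53], [0, 0, 0, 0, 0, 0, 1], [0, 0, 0, 0, 0, 0, 1], [0, 0, 0, 0, 0, 0, 1], [0, 0, 0, 0, 0, 0, 1], [0, 0, 0, 0, 0, 0, 1]]

```text
clock: 19.25
eef_pos: [497.0, -272.7, 84.4]
tool_rot: [3.142, 0.832, -0.087]
force: [1.7, -0.1, 6.0]
width: 16.5
gripper_force: 59.8
```

Request:
step_arm:
  series:
    - [[0, 0.1244, 0, -0.0219, 0, 0.0097, 1], [0, 0.1244, 0, -0.0219, 0, 0.0097, 1], [0, 0.1244, 0, -0.0219, 0, 0.0097, 1], [0, 0.1244, 0, -0.0219, 0, 0.0097, 1], [0, 0.1244, 0, -0.0219, 0, 0.0097, 1], [0, 0.1244, 0, -0.0219, 0, 0.0097, 1], [0, 0.1244, 0, -0.0219, 0, 0.0097, 1], [0, 0.1244, 0, -0.0219, 0, 0.0097, 1], [0, 0.1244, 0, -0.0219, 0, 0.0097, 1], [0, 0.1244, 0, -0.0219, 0, 0.0097, 1], [0, 0, 0, 0, 0, 0, 1], [0, 0, 0, 0, 0, 0, 1]]

```text
clock: 20.45
eef_pos: [462.5, -270.0, 83.1]
tool_rot: [-3.14, -0.146, -0.089]
force: [-0.9, 0.4, 6.3]
width: 15.7
gripper_force: 66.8
```

Request:
step_arm:
  series:
    - [[0, 0, 0, 0, 0, 0, 0.53], [0, 0, 0, 0, 0, 0, 0.53], [0, -0.1244, 0, 0.0225, 0, -0.008, 0.53], [0, -0.1244, 0, 0.0225, 0, -0.008, 0.53], [0, -0.1244, 0, 0.0225, 0, -0.008, 0.53], [0, -0.1244, 0, 0.0225, 0, -0.008, 0.53], [0, -0.1244, 0, 0.0225, 0, -0.008, 0.53], [0, -0.1244, 0, 0.0225, 0, -0.008, 0.53], [0, 0, 0, 0, 0, 0, 0.53], [0, 0, 0, 0, 0, 0, 0.53]]

```text
clock: 21.45
eef_pos: [482.3, -271.2, 86.8]
tool_rot: [3.141, 0.443, -0.087]
force: [0.9, -0.2, -0.0]
width: 40.0
gripper_force: 0.0
```

```bash
python3 -c "
from h import *
import pickle
where('M');hp('M',10,r=36);p=ctrl.get_image('wrist');save(p,'w5',None,1.4);pickle.dump(p,open('w5.pkl','wb'))"
```

```text
M phi 2.5 r 34.8 side 0.4 tool tilt 25.4 width 40.0 F [ 0.9 -0.2 -0. ] q [ 0.02  1.01  0.69  1.53 -0.4   1.2  -0.86] clock 21.45
M 10 pos [ 487.  -271.9   87.5] shift [0.027, 0.003, -0.018] len 5 turn after [0.0, -0.103, -0.001]
```

View pics/w5.png

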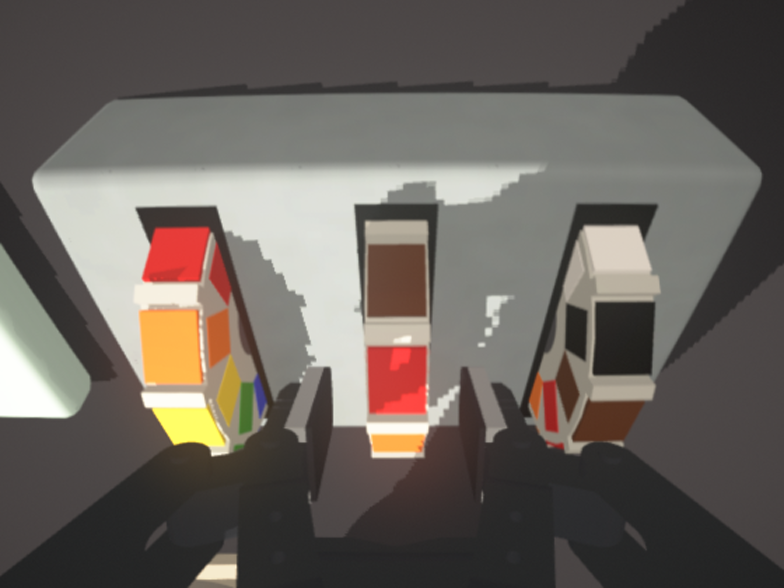

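```bash
cat >> sel.py <<'E'
REF=np.array([(25,25,25),(95,55,40),(220,40,40),(240,130,50),(240,215,50),(40,150,60),(40,60,200),(150,50,180),(130,130,130),(225,215,205)],float)/255
def est(p,w,lo=-55,hi=55):
    "wheel angle by matching the digit colours along the facets' centre line"
    u=np.array([np.cos(YAW),np.sin(YAW),0]);v=np.array([-np.sin(YAW),np.cos(YAW),0]); ph=np.arange(lo,hi+1,1.)
    R=np.array(p["R"]);cam=-R.T@np.array(p["t"]).ravel(); A=np.radians(ph)[:,None]
    n=np.sin(A)*u+np.cos(A)*[0,0,1]; X=np.array([*HUB[w],52])+45.5*n
    d=cam-X; vis=(np.sum(d*n,1)/np.linalg.norm(d,axis=1))>.3; ph=ph[vis]; X=X[vis]
    im=cv2.GaussianBlur(p["img"],(0,0),1).astype(float)/255; col=[]
    for k in(-5,-2.5,0,2.5,5):
        q=proj(p,X+k*v).astype(np.float32); col.append(cv2.remap(im.astype(np.float32),q[:,:1].copy(),q[:,1:].copy(),cv2.INTER_LINEAR)[:,0])
    c=np.median(col,0); sat=lambda a:(a-a.mean(-1,keepdims=True))/(a.max(-1,keepdims=True)+.15)
    best=[]
    for th in np.arange(-10,335,.5):
        d=(th-ph)/36; k=np.round(d); f=(d-k)*36; r=REF[k.astype(int)%10].copy(); r[np.abs(f)>14]=REF[9]
        e=np.abs(sat(c)-sat(r)).sum(1).mean()+.3*np.abs(c-r).sum(1).mean(); best.append((e,th))
    best.sort(); return [(round(float(a),3),float(b)) for a,b in best[:3]]
E
python3 -c "
from sel import *
import pickle
for n in('w1','w3','w4','w5'):
    p=pickle.load(open(n+'.pkl','rb')); print(n,[(w,est(p,w)) for w in 'LMR'])
f=lambda a,b,d:(a/1.4,b/1.4,d)
print(wheel(p,HUB['M'],YAW,[f(397,282,1),f(397,380,2),f(397,332,1.5),f(397,233,.5)]))
"
```

```text
w1 [('L', [(0.195, 69.5), (0.196, 70.0), (0.197, 70.5)]), ('M', [(0.198, 264.0), (0.199, 265.0), (0.201, 264.5)]), ('R', [(0.211, 34.5), (0.211, 35.0), (0.212, 35.5)])]
w3 [('L', [(0.286, 125.5), (0.29, 124.5), (0.295, 126.5)]), ('M', [(0.351, 264.0), (0.353, 264.5), (0.354, 265.0)]), ('R', [(0.371, 31.0), (0.373, 32.0), (0.375, 30.0)])]
w4 [('L', [(0.24, 141.5), (0.245, 140.5), (0.248, 141.0)]), ('M', [(0.188, 263.0), (0.192, 262.0), (0.192, 262.5)]), ('R', [(0.225, 35.0), (0.225, 35.5), (0.228, 36.0)])]
w5 [('L', [(0.303, 141.5), (0.313, 140.5), (0.322, 141.0)]), ('M', [(0.334, 91.5), (0.34, 90.5), (0.341, 91.0)]), ('R', [(0.146, 35.5), (0.149, 36.5), (0.15, 34.5)])]
[(np.float64(93.5), np.float64(0.9)), (np.float64(93.0), np.float64(0.8)), (np.float64(93.0), np.float64(0.9)), (np.float64(93.5), np.float64(3.7))]
```

Request:
step_arm:
  series:
    - [[0, 0, 0, 0, 0, 0, 1], [0, 0, 0, 0, 0, 0, 1], [0, 0, 0, 0, 0, 0, 1], [0, 0, 0, 0, 0, 0, 1], [0, 0, 0, 0, 0, 0, 1]]

```text
clock: 22.0
eef_pos: [482.2, -271.6, 88.7]
tool_rot: [-3.141, 0.442, -0.088]
force: [-1.1, 1.2, 6.7]
width: 16.7
gripper_force: 59.8
```

```bash
python3 -c "
from h import *
where('M');arc('M',-5.1)"
```

```text
M phi 2.3 r 36.7 side -0.1 tool tilt 25.3 width 16.7 F [-1.1  1.2  6.7] q [ 0.03  1.01  0.69  1.52 -0.4   1.21 -0.86] clock 22.0
arc row turn [0.0002, 0.1133, -0.0001] shift [-0.0196, 0.0, 0.0094]
```

Request:
step_arm:
  series:
    - [[0, 0.1133, 0, -0.0196, 0, 0.0094, 1], [0, 0.1133, 0, -0.0196, 0, 0.0094, 1], [0, 0.1133, 0, -0.0196, 0, 0.0094, 1], [0, 0.1133, 0, -0.0196, 0, 0.0094, 1], [0, 0, 0, 0, 0, 0, 1], [0, 0, 0, 0, 0, 0, 1], [0, 0, 0, 0, 0, 0, 0.53], [0, 0, 0, 0, 0, 0, 0.53], [0, 0, 0, 0, 0, 0, 0.53], [0, 0, 0, 0, 0, -0.25, 0.53], [0, 0, 0, 0, 0, -0.25, 0.53], [0, 0, 0, 0, 0, 0, 0.53]]

```text
clock: 23.2
eef_pos: [479.4, -273.1, 164.4]
tool_rot: [3.138, 0.079, -0.087]
force: [1.4, -0.3, 0.3]
width: 40.2
gripper_force: 0.0
```

```bash
python3 -c "
from sel import *
where('M');p=ctrl.get_image('wrist');print([(w,est(p,w)) for w in 'LMR']);hp('R',-28,back=75,r=35);hp('R',-28,r=35)"
```

```text
M phi -0.6 r 112.4 side -1.8 tool tilt 4.5 width 40.2 F [ 1.4 -0.3  0.3] q [ 0.03  0.71  0.68  1.81 -0.5   0.89 -0.71] clock 23.2
[('L', [(0.292, 141.5), (0.298, 142.0), (0.301, 141.0)]), ('M', [(0.223, 73.5), (0.225, 72.5), (0.231, 73.0)]), ('R', [(0.224, 36.5), (0.224, 35.5), (0.229, 36.0)])]
R -28 pos [ 448.5 -332.9  157.2] shift [-0.159, 0.423, 0.048] len 68 turn after [0.002, 0.282, -0.0]
R -28 pos [ 458.9 -333.8   82.9] shift [-0.049, 0.422, 0.536] len 103 turn after [0.002, 0.282, -0.0]
```

Request:
step_arm:
  series:
    - [[0, 0, 0, -0.08, 0.211, 0.024, 0.53], [0, 0, 0, -0.08, 0.211, 0.024, 0.53], [0, 0.141, 0, 0, 0, 0, 0.53], [0, 0.141, 0, 0, 0, 0, 0.53], [0, 0, 0, 0, 0, 0, 0.53], [0, 0, 0, 0, 0, 0, 0.53]]

```text
clock: 23.85
eef_pos: [446.4, -331.5, 154.9]
tool_rot: [-3.14, -0.134, -0.088]
force: [1.0, -0.2, -0.8]
width: 40.2
gripper_force: 0.0
```

```bash
python3 -c "
from sel import *
where('R');hp('R',-28,r=35)"
```

```text
R phi -15.8 r 106.9 side 1.2 tool tilt -7.7 width 40.2 F [ 1.  -0.2 -0.8] q [ 0.29  0.61  0.52  1.98 -0.67  0.62 -0.39] clock 23.85
R -28 pos [ 458.9 -333.8   82.9] shift [0.02, 0.009, 0.487] len 73 turn after [-0.002, 0.008, -0.003]
```

Request:
step_arm:
  series:
    - [[0, 0, 0, 0.02, 0.009, 0.16, 0.53], [0, 0, 0, 0, 0, 0.16, 0.53], [0, 0, 0, 0, 0, 0.167, 0.53], [0, 0, 0, 0, 0, 0, 0.53], [0, 0, 0, 0, 0, 0, 1], [0, 0, 0, 0, 0, 0, 1], [0, 0, 0, 0, 0, 0, 1], [0, 0, 0, 0, 0, 0, 1], [0, 0, 0, 0, 0, 0, 1]]

```text
clock: 24.75
eef_pos: [460.1, -334.1, 84.0]
tool_rot: [-3.141, -0.137, -0.087]
force: [2.8, 0.6, -2.7]
width: 16.1
gripper_force: 59.5
```

```bash
python3 -c "
from sel import *
where('R');arc('R',5.6);arc('R',-5.6)"
```

```text
R phi -25.4 r 35.4 side -0.2 tool tilt -7.9 width 16.1 F [ 2.8  0.6 -2.7] q [ 0.37  0.72  0.4   1.99 -0.79  0.48 -0.29] clock 24.75
arc row turn [-0.0001, -0.1244, 0.0] shift [0.0223, -0.0, -0.0059]
arc row turn [0.0001, 0.1244, -0.0] shift [-0.0216, 0.0, 0.008]
```

Two full strokes of 56° each, with a look after the second.

Request:
step_arm:
  series:
    - [[0, -0.1244, 0, 0.0223, 0, -0.0059, 1], [0, -0.1244, 0, 0.0223, 0, -0.0059, 1], [0, -0.1244, 0, 0.0223, 0, -0.0059, 1], [0, -0.1244, 0, 0.0223, 0, -0.0059, 1], [0, -0.1244, 0, 0.0223, 0, -0.0059, 1], [0, -0.1244, 0, 0.0223, 0, -0.0059, 1], [0, -0.1244, 0, 0.0223, 0, -0.0059, 1], [0, -0.1244, 0, 0.0223, 0, -0.0059, 1], [0, -0.1244, 0, 0.0223, 0, -0.0059, 1], [0, -0.1244, 0, 0.0223, 0, -0.0059, 1], [0, 0, 0, 0, 0, 0, 1], [0, 0, 0, 0, 0, 0, 1]]

```text
clock: 25.95
eef_pos: [493.2, -336.5, 83.0]
tool_rot: [-3.14, 0.842, -0.086]
force: [2.1, 2.7, 5.2]
width: 16.0
gripper_force: 66.8
```

Request:
step_arm:
  series:
    - [[0, 0, 0, 0, 0, 0, 0.53], [0, 0, 0, 0, 0, 0, 0.53], [0, 0.1244, 0, -0.0216, 0, 0.008, 0.53], [0, 0.1244, 0, -0.0216, 0, 0.008, 0.53], [0, 0.1244, 0, -0.0216, 0, 0.008, 0.53], [0, 0.1244, 0, -0.0216, 0, 0.008, 0.53], [0, 0.1244, 0, -0.0216, 0, 0.008, 0.53], [0, 0.1244, 0, -0.0216, 0, 0.008, 0.53], [0, 0.1244, 0, -0.0216, 0, 0.008, 0.53], [0, 0.1244, 0, -0.0216, 0, 0.008, 0.53], [0, 0.1244, 0, -0.0216, 0, 0.008, 0.53], [0, 0.1244, 0, -0.0216, 0, 0.008, 0.53]]

```text
clock: 27.15
eef_pos: [458.7, -334.7, 84.3]
tool_rot: [3.139, -0.139, -0.087]
force: [0.6, -0.6, -0.0]
width: 40.0
gripper_force: 0.0
```

Request:
step_arm:
  series:
    - [[0, 0, 0, 0, 0, 0, 0.53], [0, 0, 0, 0, 0, 0, 0.53]]

```text
clock: 27.35
eef_pos: [459.1, -335.1, 84.1]
tool_rot: [-3.141, -0.136, -0.09]
force: [0.2, -0.2, 0.3]
width: 40.1
gripper_force: 0.0
```

```bash
python3 -c "
from sel import *
where('R');hp('R',-28,r=35);p=ctrl.get_image('wrist');print([(w,est(p,w)) for w in 'LMR'])"
```

```text
R phi -26.7 r 35.9 side -1.3 tool tilt -7.8 width 40.1 F [ 0.2 -0.2  0.3] q [ 0.36  0.72  0.4   1.99 -0.79  0.48 -0.29] clock 27.35
R -28 pos [ 458.9 -333.8   82.9] shift [-0.003, -0.008, 0.008] len 2 turn after [-0.0, 0.005, -0.005]
[('L', [(0.595, 15.0), (0.595, 14.0), (0.595, 13.0)]), ('M', [(0.287, 74.5), (0.288, 73.5), (0.298, 75.5)]), ('R', [(0.368, 93.5), (0.369, 94.5), (0.375, 92.5)])]
```

Request:
step_arm:
  series:
    - [[0, 0, 0, 0, -0.008, 0.005, 0.53], [0, 0, 0, 0, 0, 0, 1], [0, 0, 0, 0, 0, 0, 1], [0, 0, 0, 0, 0, 0, 1], [0, 0, 0, 0, 0, 0, 1], [0, 0, 0, 0, 0, 0, 1]]

```text
clock: 28.0
eef_pos: [460.4, -334.0, 82.7]
tool_rot: [3.14, -0.137, -0.087]
force: [3.7, -4.4, -6.3]
width: 16.7
gripper_force: 59.6
```

Request:
step_arm:
  series:
    - [[0, -0.1244, 0, 0.0223, 0, -0.0059, 1], [0, -0.1244, 0, 0.0223, 0, -0.0059, 1], [0, -0.1244, 0, 0.0223, 0, -0.0059, 1], [0, -0.1244, 0, 0.0223, 0, -0.0059, 1], [0, -0.1244, 0, 0.0223, 0, -0.0059, 1], [0, -0.1244, 0, 0.0223, 0, -0.0059, 1], [0, -0.1244, 0, 0.0223, 0, -0.0059, 1], [0, -0.1244, 0, 0.0223, 0, -0.0059, 1], [0, -0.1244, 0, 0.0223, 0, -0.0059, 1], [0, -0.1244, 0, 0.0223, 0, -0.0059, 1], [0, 0, 0, 0, 0, 0, 1], [0, 0, 0, 0, 0, 0, 1]]

```text
clock: 29.2
eef_pos: [492.6, -336.5, 82.1]
tool_rot: [3.14, 0.844, -0.088]
force: [1.6, -2.4, 5.2]
width: 16.1
gripper_force: 66.8
```

Request:
step_arm:
  series:
    - [[0, 0, 0, 0, 0, 0, 0.53], [0, 0, 0, 0, 0, 0, 0.53], [0, 0.1244, 0, -0.0216, 0, 0.008, 0.53], [0, 0.1244, 0, -0.0216, 0, 0.008, 0.53], [0, 0.1244, 0, -0.0216, 0, 0.008, 0.53], [0, 0.1244, 0, -0.0216, 0, 0.008, 0.53], [0, 0.1244, 0, -0.0216, 0, 0.008, 0.53], [0, 0.1244, 0, -0.0216, 0, 0.008, 0.53], [0, 0.1244, 0, -0.0216, 0, 0.008, 0.53], [0, 0.1244, 0, -0.0216, 0, 0.008, 0.53], [0, 0.1244, 0, -0.0216, 0, 0.008, 0.53], [0, 0.1244, 0, -0.0216, 0, 0.008, 0.53]]

```text
clock: 30.4
eef_pos: [459.2, -332.1, 83.2]
tool_rot: [3.141, -0.138, -0.087]
force: [0.8, -0.1, -1.4]
width: 40.3
gripper_force: 0.0
```

Request:
step_arm:
  series:
    - [[0, 0, 0, 0, 0, 0, 0.53], [0, 0, 0, 0, 0, 0, 0.53]]

```text
clock: 30.6
eef_pos: [459.5, -333.1, 83.2]
tool_rot: [-3.14, -0.135, -0.089]
force: [0.9, -0.3, 0.6]
width: 40.0
gripper_force: 0.0
```

```bash
python3 -c "
from sel import *
where('R');hp('R',-28,r=35);p=ctrl.get_image('wrist');print([(w,est(p,w)) for w in 'LMR'])"
```

```text
R phi -27.0 r 35.0 side 0.8 tool tilt -7.8 width 40.0 F [ 0.9 -0.3  0.6] q [ 0.36  0.72  0.4   1.99 -0.79  0.48 -0.29] clock 30.6
R -28 pos [ 458.9 -333.8   82.9] shift [-0.004, 0.005, 0.001] len 1 turn after [-0.002, 0.006, -0.004]
[('L', [(0.593, 15.0), (0.594, 14.0), (0.595, 13.0)]), ('M', [(0.271, 73.5), (0.271, 74.5), (0.282, 75.5)]), ('R', [(0.371, 149.5), (0.372, 149.0), (0.376, 148.5)])]
```

Request:
step_arm:
  series:
    - [[0, 0, 0, 0, 0.003, 0, 0.53], [0, 0, 0, 0, 0, 0, 1], [0, 0, 0, 0, 0, 0, 1], [0, 0, 0, 0, 0, 0, 1], [0, 0, 0, 0, 0, 0, 1], [0, 0, 0, 0, 0, 0, 1]]

```text
clock: 31.25
eef_pos: [460.4, -334.0, 82.7]
tool_rot: [3.141, -0.137, -0.087]
force: [4.2, -3.6, -3.8]
width: 16.1
gripper_force: 59.2
```

Request:
step_arm:
  series:
    - [[0, -0.1244, 0, 0.0223, 0, -0.0059, 1], [0, -0.1244, 0, 0.0223, 0, -0.0059, 1], [0, -0.1244, 0, 0.0223, 0, -0.0059, 1], [0, -0.1244, 0, 0.0223, 0, -0.0059, 1], [0, -0.1244, 0, 0.0223, 0, -0.0059, 1], [0, -0.1244, 0, 0.0223, 0, -0.0059, 1], [0, -0.1244, 0, 0.0223, 0, -0.0059, 1], [0, -0.1244, 0, 0.0223, 0, -0.0059, 1], [0, -0.1244, 0, 0.0223, 0, -0.0059, 1], [0, -0.1244, 0, 0.0223, 0, -0.0059, 1], [0, 0, 0, 0, 0, 0, 1], [0, 0, 0, 0, 0, 0, 1]]

```text
clock: 32.45
eef_pos: [492.2, -336.6, 81.9]
tool_rot: [3.14, 0.845, -0.089]
force: [2.2, -0.2, 5.0]
width: 15.8
gripper_force: 67.4
```

Request:
step_arm:
  series:
    - [[0, 0, 0, 0, 0, 0, 0.53], [0, 0, 0, 0, 0, 0, 0.53], [0, 0.1244, 0, -0.0216, 0, 0.008, 0.53], [0, 0.1244, 0, -0.0216, 0, 0.008, 0.53], [0, 0.1244, 0, -0.0216, 0, 0.008, 0.53], [0, 0.1244, 0, -0.0216, 0, 0.008, 0.53], [0, 0.1244, 0, -0.0216, 0, 0.008, 0.53], [0, 0.1244, 0, -0.0216, 0, 0.008, 0.53], [0, 0.1244, 0, -0.0216, 0, 0.008, 0.53], [0, 0.1244, 0, -0.0216, 0, 0.008, 0.53], [0, 0.1244, 0, -0.0216, 0, 0.008, 0.53], [0, 0, 0, 0, 0, 0, 0.53]]

```text
clock: 33.65
eef_pos: [458.3, -333.4, 85.0]
tool_rot: [-3.138, -0.037, -0.094]
force: [0.1, -0.6, 1.2]
width: 40.0
gripper_force: 0.0
```

Request:
step_arm:
  series:
    - [[0, 0, 0, 0, 0, 0, 0.53], [0, 0, 0, 0, 0, 0, 0.53]]

```text
clock: 33.85
eef_pos: [464.4, -333.7, 84.0]
tool_rot: [-3.141, -0.038, -0.085]
force: [0.4, 0.5, 0.6]
width: 40.2
gripper_force: 0.0
```

```bash
python3 -c "
from sel import *
where('R');hp('R',-22,r=35);p=ctrl.get_image('wrist');print([(w,est(p,w)) for w in 'LMR']);print(est(p,'R',-10,55))"
```

```text
R phi -18.9 r 33.9 side 0.6 tool tilt -2.2 width 40.2 F [0.4 0.5 0.6] q [ 0.26  0.77  0.52  1.9  -0.69  0.62 -0.43] clock 33.85
R -22 pos [ 462.2 -334.1   84.5] shift [-0.014, 0.004, -0.003] len 2 turn after [-0.0, -0.004, 0.001]
[('L', [(0.572, -10.0), (0.574, -9.0), (0.575, 21.0)]), ('M', [(0.292, 72.5), (0.293, 73.5), (0.3, 73.0)]), ('R', [(0.4, 205.0), (0.402, 204.0), (0.409, 206.0)])]
[(0.336, 206.0), (0.346, 205.0), (0.353, 207.0)]
```

Request:
step_arm:
  series:
    - [[0, 0, 0, -0.01, 0.003, 0, 0.53], [0, 0, 0, 0, 0, 0, 1], [0, 0, 0, 0, 0, 0, 1], [0, 0, 0, 0, 0, 0, 1], [0, 0, 0, 0, 0, 0, 1], [0, 0, 0, 0, 0, 0, 1]]

```text
clock: 34.5
eef_pos: [461.4, -334.1, 84.0]
tool_rot: [-3.141, -0.038, -0.087]
force: [0.8, -0.2, -1.8]
width: 16.1
gripper_force: 59.1
```

Request:
step_arm:
  series:
    - [[0, -0.114, 0, 0.0205, 0, -0.0055, 1], [0, -0.114, 0, 0.0205, 0, -0.0055, 1], [0, -0.114, 0, 0.0205, 0, -0.0055, 1], [0, -0.114, 0, 0.0205, 0, -0.0055, 1], [0, -0.114, 0, 0.0205, 0, -0.0055, 1], [0, -0.114, 0, 0.0205, 0, -0.0055, 1], [0, -0.114, 0, 0.0205, 0, -0.0055, 1], [0, -0.114, 0, 0.0205, 0, -0.0055, 1], [0, -0.114, 0, 0.0205, 0, -0.0055, 1], [0, 0, 0, 0, 0, 0, 1], [0, 0, 0, 0, 0, 0, 1]]

```text
clock: 35.6
eef_pos: [489.1, -336.3, 84.5]
tool_rot: [3.142, 0.771, -0.087]
force: [2.1, 1.6, 10.5]
width: 15.7
gripper_force: 66.2
```

Request:
step_arm:
  series:
    - [[0, 0, 0, 0, 0, 0, 0.53], [0, 0, 0, 0, 0, 0, 0.53], [0, 0, 0, 0, 0, 0, 0.53], [0, 0, 0, 0, 0, -0.25, 0.53], [0, 0, 0, 0, 0, -0.25, 0.53], [0, 0.17, 0, 0, 0, -0.25, 0.53], [0, 0.17, 0, 0, 0, 0, 0.53], [0, 0.17, 0, 0, 0, 0, 0.53], [0, 0.17, 0, 0, 0, 0, 0.53], [0, 0, 0, 0, 0, 0, 0.53]]

```text
clock: 36.6
eef_pos: [561.1, -344.0, 165.6]
tool_rot: [-3.14, 0.235, -0.095]
force: [-0.3, -0.4, 0.8]
width: 40.1
gripper_force: 0.0
```

```bash
python3 -c "
from sel import *
where('R');p=ctrl.get_image('wrist');print([(w,est(p,w)) for w in 'LMR']);hp('L',-5,back=80,r=35)"
```

```text
R phi 37.2 r 142.7 side -1.4 tool tilt 13.5 width 40.1 F [-0.3 -0.4  0.8] q [ 0.12  0.94  0.73  1.33 -0.46  1.27 -0.8 ] clock 36.6
[('L', [(0.344, 141.5), (0.355, 142.5), (0.359, 140.5)]), ('M', [(0.448, -10.0), (0.449, -2.0), (0.45, -9.0)]), ('R', [(0.334, 251.0), (0.337, 250.0), (0.341, 250.5)])]
L -5 pos [ 503.9 -209.2  164.1] shift [-0.468, -0.855, 0.119] len 147 turn after [-0.003, -0.035, -0.007]
```

```bash
python3 -c "
from h import *
to(480,150,370,0.0)"
```

```text
shift [-1.154, -3.227, -1.125] len 541 mm turn after [-0.015  0.299 -0.116]
```

Request:
step_arm:
  series:
    - [[-0.007, 0.15, -0.058, 0, 0, -0.3, 0], [-0.008, 0.15, -0.058, 0, 0, -0.3, 0], [0, 0, 0, -0.05, -0.27, -0.12, 0], [0, 0, 0, -0.05, -0.27, -0.12, 0], [0, 0, 0, -0.05, -0.27, -0.12, 0], [0, 0, 0, -0.05, -0.27, -0.12, 0], [0, 0, 0, -0.05, -0.27, -0.12, 0], [0, 0, 0, -0.05, -0.27, -0.12, 0], [0, 0, 0, -0.05, -0.27, -0.05, 0], [0, 0, 0, -0.05, -0.27, 0, 0], [0, 0, 0, -0.05, -0.27, 0, 0], [0, 0, 0, -0.05, -0.27, 0, 0]]

```text
clock: 37.85
eef_pos: [506.3, 62.6, 367.4]
tool_rot: [3.139, -0.002, 0.006]
force: [1.3, 0.4, -0.3]
width: 85.4
gripper_force: 0.0
```

Request:
step_arm:
  series:
    - [[0, 0, 0, -0.05, -0.27, 0, 0], [0, 0, 0, -0.05, -0.27, 0, 0], [0, 0, 0, 0, 0, 0, 0], [0, 0, 0, 0, 0, 0, 0]]

```text
clock: 38.25
eef_pos: [490.8, 142.9, 366.8]
tool_rot: [3.139, -0.002, 0.008]
force: [0.9, -1.1, -0.6]
width: 85.7
gripper_force: 0.0
```

```bash
python3 -c "
from h import *
import pickle
p=ctrl.get_image('wrist');save(p,'w6',None,1.4);pickle.dump(p,open('w6.pkl','wb'));s=ctrl.read_state();print(s['eef_pos'],s['tool_rot'],s['qpos'].round(2))"
```

```text
[490.99986466 141.20395174 367.00436502] [ 3.13866202e+00 -2.25149263e-03  5.25240902e-03] [-0.93  0.38  0.85  1.71 -0.3   1.19 -1.56]
```

View pics/w6.png

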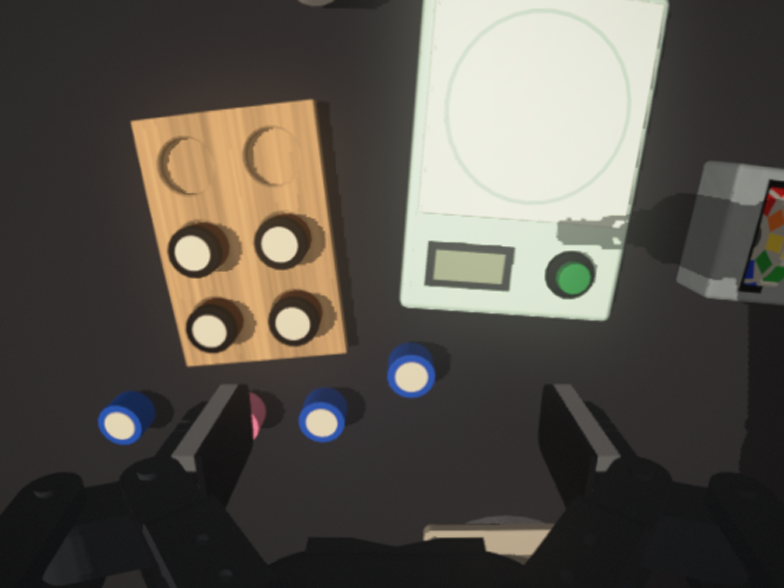

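The picture shows four jars with lids at (193,253), (280,244), (210,331) and (294,322). The tray corners are (132,122), (316,100), (346,353) and (187,366), the pan ring is centred at (538,106), and the button is at (573,278).

```bash
python3 -c "
from sel import *
import pickle
p=pickle.load(open('w6.pkl','rb'));s=1/1.4
c,y=fit(p,np.array([(132,122),(316,100),(346,353),(187,366)])*s,None,20)
u=np.array([np.cos(y),np.sin(y)]);v=np.array([-u[1],u[0]])
for a,b in((0,1),(0,-1),(-1,1),(-1,-1)): print('pocket',(c+80*a*u+42.5*b*v).round(1))
for q in((193,253),(280,244),(210,331),(294,322)): print('jar',ray(p,np.array(q)*s,46))
print('ring',ray(p,np.array((538,106))*s,38),'btn',ray(p,np.array((573,278))*s,42))
for q,z in(((422,213),38),((628,226),38),((404,303),30),((608,319),30),((428,0),38),((668,10),30)): print(q,ray(p,np.array(q)*s,z))
"
```

```text
corners [[583.2, 393.0], [601.5, 216.7], [348.0, 193.7], [330.4, 367.6]] centre [465.8 292.8] yaws [0.1   0.09  0.103 0.101] sides [np.float64(254.1), np.float64(254.5), np.float64(177.2), np.float64(174.8)]
pocket [461.6 335. ]
pocket [470.  250.5]
pocket [382.  327.2]
pocket [390.4 242.6]
jar [461.9 335.8  46. ]
jar [471.  251.3  46. ]
jar [382.  327.4  46. ]
jar [392.5 242.   46. ]
ring [597.5  15.5  38. ] btn [439.  -31.9  42. ]
(422, 213) [500.  117.4  38. ]
(628, 226) [490.4 -81.8  38. ]
(404, 303) [408.  132.9  30. ]
(608, 319) [392.1 -78.6  30. ]
(428, 0) [682.6 116.3  38. ]
(668, 10) [683.7 -98.1  30. ]
```

```bash
python3 -c "
from h import *
import pickle
for n,w,pts in(('w6',85.4,((238,385),(556,385))),('w5',40.0,((331,368),(461,368))),('w4',40.,((323,367),(470,367)))):
    p=pickle.load(open(n+'.pkl','rb'))
    # camera fixed in tool
    ct=np.array([76.84,-.56,-142.66]);A=np.array([[0,-.954,-.301],[1,0,0],[0,-.301,.954]])
    for x in(11,-11):
     best=[]
     for z in np.arange(-40,20,1.):
      X=np.array([[x,-w/2,z],[x,w/2,z]]); C=(X-ct)@A
      q=cv2.projectPoints(C.reshape(-1,1,3),np.zeros(3),np.zeros(3),K(p),np.array(p['dist']))[0].reshape(-1,2)*1.4
      best.append((np.abs(q-np.array(pts)).max(),z,q.round().tolist()))
     print(n,x,min(best))
"
```

```text
w6 11 (np.float64(4.4440584083270664), np.float64(-20.0), [[242.0, 388.0], [552.0, 388.0]])
w6 -11 (np.float64(30.911345532412213), np.float64(2.0), [[268.0, 416.0], [526.0, 416.0]])
w5 11 (np.float64(2.453748719026578), np.float64(-6.0), [[331.0, 366.0], [463.0, 366.0]])
w5 -11 (np.float64(23.45979755661682), np.float64(19.0), [[342.0, 391.0], [452.0, 391.0]])
w4 11 (np.float64(5.900912441617436), np.float64(-10.0), [[329.0, 372.0], [465.0, 372.0]])
w4 -11 (np.float64(24.45979755661682), np.float64(19.0), [[342.0, 391.0], [452.0, 391.0]])
```

Request:
step_arm:
  series:
    - [[0, 0, 0, -0.02, -0.105, 0.245, 0.25], [0, 0, 0, -0.02, -0.105, 0.245, 0.25], [0, 0, 0, -0.02, -0.105, 0.245, 0.25], [0, 0, 0, -0.02, -0.105, 0.245, 0.25], [0, 0, 0, -0.02, -0.105, 0.245, 0.25], [0, 0, 0, -0.02, -0.105, 0.245, 0.25], [0, 0, 0, -0.017, -0.103, 0.243, 0.25], [0, 0, 0, 0, 0, 0, 0.25], [0, 0, 0, 0, 0, 0, 0.25]]

```text
clock: 39.2
eef_pos: [470.8, 249.1, 110.1]
tool_rot: [3.139, -0.002, 0.003]
force: [-0.1, -1.3, 1.4]
width: 64.3
gripper_force: 0.0
```

```bash
cat >> h.py <<'E'
def lids(p,z=46,roi=((300,150),(700,460))):
    "cream lid discs seen in the wrist picture: world positions (all colours of jar) + whether dark rim"
    im=p["img"].astype(int); m=((im[...,0]>150)&(im[...,1]>140)&(im[...,2]>110)&(im[...,0]-im[...,2]>8)).astype(np.uint8)
    n,_,st,ce=cv2.connectedComponentsWithStats(m); out=[]
    for i in range(1,n):
        if 80<st[i,4]<6000:
            X=ray(p,ce[i],z); x0,y0,w,h=st[i,:4]
            if roi[0][0]<X[0]<roi[1][0] and roi[0][1]<X[1]<roi[1][1] and .6<w/h<1.6: out.append((X[:2].tolist(),int(st[i,4])))
    return out
E
python3 -c "
from h import *
s=ctrl.read_state();print(s['eef_pos'],s['tool_rot'],s['width'],s['qpos'].round(2));p=ctrl.get_image('wrist');print(lids(p));to(470.5,251,16,0)"
```

```text
[470.83936556 249.0619165  110.09988483] [ 3.13923081e+00 -2.29668193e-03  2.52125692e-03] 64.27838837835597 [-0.92  0.72  0.59  1.97 -0.64  0.65 -1.48]
[([550.9, 254.9], 4170), ([471.7, 255.7], 1744), ([462.3, 337.3], 2126), ([445.0, 221.5], 1382), ([434.1, 327.5], 179), ([429.2, 337.6], 273), ([391.3, 244.0], 1620), ([382.7, 213.3], 597)]
shift [-0.01, -0.014, 0.634] len 95 mm turn after [ 0.002 -0.006  0.002]
```

Request:
step_arm:
  series:
    - [[0, 0, 0, 0, -0.02, 0.2, 0.25], [0, 0, 0, 0, 0, 0.2, 0.25], [0, 0, 0, 0, 0, 0.2, 0.25], [0, 0, 0, 0, 0, 0.03, 0.25], [0, 0, 0, 0, 0, 0, 0.25]]

```text
clock: 39.75
eef_pos: [471.2, 252.8, 16.6]
tool_rot: [3.141, -0.004, 0.002]
force: [0.3, -0.6, 0.4]
width: 63.7
gripper_force: 0.0
```

Request:
step_arm:
  series:
    - [[0, 0, 0, 0, 0, 0, 1], [0, 0, 0, 0, 0, 0, 1], [0, 0, 0, 0, 0, 0, 1], [0, 0, 0, 0, 0, 0, 1]]

```text
clock: 40.15
eef_pos: [471.6, 253.6, 17.7]
tool_rot: [-3.141, -0.006, 0.004]
force: [0.6, -1.4, 6.0]
width: 48.8
gripper_force: 61.6
```

Request:
step_arm:
  series:
    - [[0, 0, 0, 0, 0, -0.23, 1], [0, 0, 0, 0, 0, -0.23, 1], [0, 0, 0, 0, 0, -0.23, 1], [0, 0, 0, 0.197, 0.213, 0, 1], [0, 0, 0, 0.197, 0.213, 0, 1], [0, 0, 0, 0.197, 0.213, 0, 1], [0, 0, 0, 0.197, 0.213, 0, 1], [0, 0, 0, 0.197, 0.213, 0, 1], [0, 0, 0, 0.197, 0.213, 0, 1], [0, 0, 0, 0, 0, 0, 1], [0, 0, 0, 0, 0, 0, 1]]

```text
clock: 41.25
eef_pos: [648.2, 61.2, 120.6]
tool_rot: [3.14, -0.003, 0.002]
force: [-1.1, 0.5, -1.6]
width: 47.9
gripper_force: 62.4
```

```bash
python3 -c "
from h import *
s=ctrl.read_state();print(s['eef_pos'],s['width'],s['gripper_force'],s['force'],s['qpos'].round(2));to(648.4,61.6,47,0)"
```

```text
[648.16912099  61.23768901 120.55621958] 47.875440485928884 62.385817766189575 [-1.08768806  0.48946877 -1.55551255] [-0.47  0.83  0.59  1.63 -0.57  0.86 -1.22]
shift [-0.0, -0.003, 0.49] len 74 mm turn after [ 0.001 -0.004  0.002]
```

Request:
step_arm:
  series:
    - [[0, 0, 0, 0, 0, 0.2, 1], [0, 0, 0, 0, 0, 0.2, 1], [0, 0, 0, 0, 0, 0.05, 1], [0, 0, 0, 0, 0, 0.033, 1], [0, 0, 0, 0, 0, 0.013, 1], [0, 0, 0, 0, 0, 0, 1]]

```text
clock: 41.85
eef_pos: [648.5, 63.1, 46.1]
tool_rot: [3.141, -0.004, 0.005]
force: [-0.1, 0.7, -0.6]
width: 48.6
gripper_force: 62.7
```

Request:
step_arm:
  series:
    - [[0, 0, 0, 0, 0, 0.008, 1], [0, 0, 0, 0, 0, 0, 1], [0, 0, 0, 0, 0, 0, 0.25], [0, 0, 0, 0, 0, 0, 0.25], [0, 0, 0, 0, 0, 0, 0.25], [0, 0, 0, 0, 0, -0.2, 0.25], [0, 0, 0, 0, 0, -0.25, 0.25], [0, 0, 0, 0, 0, -0.25, 0.25], [0, 0, 0, 0, 0, 0, 0.25]]

```text
clock: 42.75
eef_pos: [651.3, 62.0, 154.1]
tool_rot: [3.141, -0.012, 0.004]
force: [0.5, -0.8, -0.0]
width: 63.9
gripper_force: 0.0
```

```bash
python3 -c "
from h import *
p=ctrl.get_image('wrist');print('pan',lids(p,74,((480,-120),(720,150))));p=ctrl.get_image('side');print('tray',lids(p));print('pan',lids(p,74,((480,-120),(720,150))));to(391.5,243,146,0)"
```

```text
pan [([648.0, 64.2], 1871)]
tray [([392.7, 244.1], 169), ([463.8, 336.9], 186), ([384.0, 328.8], 202)]
pan [([566.2, 52.6], 3156), ([648.9, 64.2], 94)]
shift [-1.705, -1.208, 0.017] len 313 mm turn after [ 0.    -0.005  0.006]
```

Request:
step_arm:
  series:
    - [[0, 0, 0, -0.244, -0.173, 0, 0.25], [0, 0, 0, -0.244, -0.173, 0, 0.25], [0, 0, 0, -0.244, -0.173, 0, 0.25], [0, 0, 0, -0.244, -0.173, 0, 0.25], [0, 0, 0, -0.244, -0.173, 0, 0.25], [0, 0, 0, -0.244, -0.173, 0, 0.25], [0, 0, 0, -0.244, -0.173, 0, 0.25], [0, 0, 0, 0, 0, 0.25, 0.25], [0, 0, 0, 0, 0, 0, 0.25], [0, 0, 0, 0, 0, 0, 0.25]]

```text
clock: 43.85
eef_pos: [390.8, 242.0, 110.0]
tool_rot: [3.138, -0.001, 0.003]
force: [0.6, -0.4, 0.7]
width: 64.0
gripper_force: 0.0
```

```bash
python3 -c "
from h import *
s=ctrl.read_state();print(s['eef_pos'],s['width'],s['qpos'].round(2));to(392.2,244,16,0)"
```

```text
[390.76776289 241.96843165 110.00613109] 64.02037487056484 [-1.    0.64  0.57  2.16 -0.68  0.53 -1.48]
shift [0.009, -0.015, 0.627] len 94 mm turn after [ 0.004 -0.001  0.003]
```

Request:
step_arm:
  series:
    - [[0, 0, 0, 0.008, -0.012, 0.2, 0.25], [0, 0, 0, 0, 0, 0.2, 0.25], [0, 0, 0, 0, 0, 0.2, 0.25], [0, 0, 0, 0, 0, 0.025, 0.25], [0, 0, 0, 0, 0, 0, 0.25], [0, 0, 0, 0, 0, 0, 1], [0, 0, 0, 0, 0, 0, 1], [0, 0, 0, 0, 0, 0, 1], [0, 0, 0, 0, 0, 0, 1]]

```text
clock: 44.75
eef_pos: [393.6, 244.8, 18.4]
tool_rot: [3.141, -0.006, 0.003]
force: [0.1, -2.4, 7.6]
width: 48.6
gripper_force: 61.9
```

```bash
python3 -c "
from h import *
s=ctrl.read_state();print(s['eef_pos'],s['width'],s['gripper_force'],s['qpos'].round(2));to(643.6,-38.4,120,0)"
```

```text
[393.56238199 244.84345558  18.43541882] 48.550160338385325 61.878894567489624 [-0.83  0.79  0.32  2.19 -0.88  0.29 -1.31]
shift [1.664, 1.894, -0.668] len 391 mm turn after [ 0.    -0.007  0.004]
```

Request:
step_arm:
  series:
    - [[0, 0, 0, 0, 0, -0.23, 1], [0, 0, 0, 0, 0, -0.23, 1], [0, 0, 0, 0, 0, -0.22, 1], [0, 0, 0, 0.208, 0.237, 0, 1], [0, 0, 0, 0.208, 0.237, 0, 1], [0, 0, 0, 0.208, 0.237, 0, 1], [0, 0, 0, 0.208, 0.237, 0, 1], [0, 0, 0, 0.208, 0.237, 0, 1], [0, 0, 0, 0.208, 0.237, 0, 1], [0, 0, 0, 0.208, 0.237, 0, 1], [0, 0, 0, 0.208, 0.237, 0, 1], [0, 0, 0, 0, 0, 0, 1]]

```text
clock: 45.95
eef_pos: [646.5, -46.8, 121.7]
tool_rot: [3.133, -0.009, -0.003]
force: [-0.7, -0.7, -1.2]
width: 48.4
gripper_force: 62.4
```

Request:
step_arm:
  series:
    - [[0, 0, 0, 0, 0, 0, 1]]

```text
clock: 46.05
eef_pos: [642.7, -39.5, 120.2]
tool_rot: [3.14, -0.002, 0.002]
force: [-0.3, 1.3, -1.2]
width: 48.3
gripper_force: 62.4
```

```bash
python3 -c "
from h import *
s=ctrl.read_state();print(s['width'],s['gripper_force'],s['qpos'].round(2));to(643.6,-38.4,46,0)"
```

```text
48.26176871799402 62.37604022026062 [-0.31  0.82  0.58  1.65 -0.57  0.84 -1.06]
shift [0.005, -0.008, 0.494] len 74 mm turn after [ 0.002 -0.003  0.003]
```

Request:
step_arm:
  series:
    - [[0, 0, 0, 0.005, -0.005, 0.2, 1], [0, 0, 0, 0, 0, 0.2, 1], [0, 0, 0, 0, 0, 0.05, 1], [0, 0, 0, 0, 0, 0.033, 1], [0, 0, 0, 0, 0, 0.012, 1], [0, 0, 0, 0, 0, 0, 1], [0, 0, 0, 0, 0, 0, 1]]

```text
clock: 46.75
eef_pos: [644.6, -37.5, 46.6]
tool_rot: [3.14, -0.005, 0.005]
force: [-0.3, 0.0, 3.4]
width: 48.5
gripper_force: 62.7
```

Request:
step_arm:
  series:
    - [[0, 0, 0, 0, 0, 0, 0.25], [0, 0, 0, 0, 0, 0, 0.25], [0, 0, 0, 0, 0, 0, 0.25], [0, 0, 0, 0, 0, -0.2, 0.25], [0, 0, 0, 0, 0, -0.25, 0.25], [0, 0, 0, 0, 0, -0.25, 0.25], [0, 0, 0, 0, 0, 0, 0.25]]

```text
clock: 47.45
eef_pos: [646.9, -38.8, 155.7]
tool_rot: [3.139, -0.012, 0.004]
force: [0.7, -1.6, 0.2]
width: 64.1
gripper_force: 0.0
```

```bash
python3 -c "
from h import *
p=ctrl.get_image('wrist');print('pan',lids(p,74,((480,-120),(720,150))));p=ctrl.get_image('side');print('tray',lids(p));print('pan',lids(p,74,((480,-120),(720,150))));to(462.8,336.5,146,0)"
```

```text
pan [([647.9, 63.5], 1894), ([642.1, -36.3], 1865)]
tray [([463.8, 336.9], 186), ([384.0, 328.8], 202)]
pan [([644.0, -36.6], 89), ([656.7, 40.4], 185), ([557.3, 60.0], 2808)]
shift [-1.197, -2.498, 0.028] len 415 mm turn after [ 0.001 -0.005  0.006]
```

Request:
step_arm:
  series:
    - [[0, 0, 0, -0.133, -0.277, 0, 0.25], [0, 0, 0, -0.133, -0.277, 0, 0.25], [0, 0, 0, -0.133, -0.277, 0, 0.25], [0, 0, 0, -0.133, -0.277, 0, 0.25], [0, 0, 0, -0.133, -0.277, 0, 0.25], [0, 0, 0, -0.133, -0.277, 0, 0.25], [0, 0, 0, -0.133, -0.277, 0, 0.25], [0, 0, 0, -0.133, -0.277, 0, 0.25], [0, 0, 0, -0.133, -0.277, 0, 0.25], [0, 0, 0, 0, 0, 0.25, 0.25], [0, 0, 0, 0, 0, 0, 0.25], [0, 0, 0, 0, 0, 0, 0.25]]

```text
clock: 48.75
eef_pos: [461.9, 334.0, 111.1]
tool_rot: [3.138, -0.0, 0.003]
force: [-0.1, -0.3, 0.8]
width: 63.9
gripper_force: 0.0
```

```bash
python3 -c "
from h import *
s=ctrl.read_state();print(s['eef_pos'],s['width'],s['qpos'].round(2));to(462.8,336.3,17,0)"
```

```text
[461.88689049 334.0307635  111.11660583] 63.90942007426567 [-1.06  0.77  0.63  1.86 -0.65  0.73 -1.63]
shift [0.006, -0.017, 0.627] len 94 mm turn after [ 0.005 -0.     0.004]
```

Request:
step_arm:
  series:
    - [[0, 0, 0, 0.006, -0.014, 0.2, 0.25], [0, 0, 0, 0, 0, 0.2, 0.25], [0, 0, 0, 0, 0, 0.2, 0.25], [0, 0, 0, 0, 0, 0.027, 0.25], [0, 0, 0, 0, 0, 0, 0.25], [0, 0, 0, 0, 0, 0, 1], [0, 0, 0, 0, 0, 0, 1], [0, 0, 0, 0, 0, 0, 1], [0, 0, 0, 0, 0, 0, 1]]

```text
clock: 49.65
eef_pos: [465.2, 337.8, 20.2]
tool_rot: [-3.141, -0.006, 0.003]
force: [0.2, -1.2, 7.1]
width: 48.4
gripper_force: 61.9
```

```bash
python3 -c "
from h import *
s=ctrl.read_state();print(s['eef_pos'],s['width'],s['gripper_force'],s['qpos'].round(2));to(548.4,66.4,120,0)"
```

```text
[465.15917325 337.76584465  20.20674606] 48.39947493004982 61.92416310310364 [-0.98  0.89  0.49  1.89 -0.77  0.56 -1.54]
shift [0.552, 1.811, -0.663] len 301 mm turn after [-0.001 -0.007  0.004]
```

Request:
step_arm:
  series:
    - [[0, 0, 0, 0, 0, -0.23, 1], [0, 0, 0, 0, 0, -0.23, 1], [0, 0, 0, 0, 0, -0.22, 1], [0, 0, 0, 0.079, 0.259, 0, 1], [0, 0, 0, 0.079, 0.259, 0, 1], [0, 0, 0, 0.079, 0.259, 0, 1], [0, 0, 0, 0.079, 0.259, 0, 1], [0, 0, 0, 0.079, 0.259, 0, 1], [0, 0, 0, 0.079, 0.259, 0, 1], [0, 0, 0, 0.079, 0.259, 0, 1], [0, 0, 0, 0, 0, 0, 1], [0, 0, 0, 0, 0, 0, 1]]

```text
clock: 50.85
eef_pos: [547.7, 65.1, 121.3]
tool_rot: [3.141, -0.003, 0.001]
force: [0.2, 1.4, -0.6]
width: 48.0
gripper_force: 62.5
```

```bash
python3 -c "
from h import *
s=ctrl.read_state();print(s['width'],s['gripper_force'],s['qpos'].round(2));to(548.4,66.4,47,0)"
```

```text
48.03890654928723 62.47586488723755 [-0.54  0.71  0.58  1.91 -0.6   0.69 -1.16]
shift [0.003, -0.009, 0.495] len 74 mm turn after [ 0.001 -0.004  0.002]
```

Request:
step_arm:
  series:
    - [[0, 0, 0, 0.003, -0.009, 0.2, 1], [0, 0, 0, 0, 0, 0.2, 1], [0, 0, 0, 0, 0, 0.05, 1], [0, 0, 0, 0, 0, 0.02, 1], [0, 0, 0, 0, 0, 0.015, 1], [0, 0, 0, 0, 0, 0, 1], [0, 0, 0, 0, 0, 0, 1]]

```text
clock: 51.55
eef_pos: [548.5, 67.7, 48.6]
tool_rot: [3.141, -0.004, 0.004]
force: [-0.4, 0.2, -0.2]
width: 48.5
gripper_force: 62.8
```

Request:
step_arm:
  series:
    - [[0, 0, 0, 0, 0, 0.006, 1], [0, 0, 0, 0, 0, 0.006, 1], [0, 0, 0, 0, 0, 0, 1]]

```text
clock: 51.85
eef_pos: [548.5, 67.7, 48.1]
tool_rot: [-3.141, -0.004, 0.004]
force: [-3.0, 0.4, 14.9]
width: 48.4
gripper_force: 64.3
```

Touched down. Release, rise and check.

Request:
step_arm:
  series:
    - [[0, 0, 0, 0, 0, -0.006, 1], [0, 0, 0, 0, 0, 0, 0.25], [0, 0, 0, 0, 0, 0, 0.25], [0, 0, 0, 0, 0, 0, 0.25], [0, 0, 0, 0, 0, -0.2, 0.25], [0, 0, 0, 0, 0, -0.25, 0.25], [0, 0, 0, 0, 0, -0.25, 0.25], [0, 0, 0, 0, 0, 0, 0.25]]

```text
clock: 52.65
eef_pos: [550.8, 67.2, 155.9]
tool_rot: [3.141, -0.01, 0.004]
force: [0.8, -0.0, 0.0]
width: 64.0
gripper_force: 0.0
```

```bash
python3 -c "
from h import *
p=ctrl.get_image('wrist');print('pan',lids(p,74,((480,-120),(720,150))));p=ctrl.get_image('side');print('tray',lids(p));print('pan',lids(p,74,((480,-120),(720,150))));to(383.5,328.3,151,0)"
```

```text
pan [([648.1, 63.5], 2726), ([642.2, -36.7], 2487), ([545.4, 68.9], 1835)]
tray [([384.0, 328.9], 201)]
pan [([656.4, 41.5], 183), ([558.0, 60.6], 2325), ([546.4, 68.9], 103)]
shift [-1.088, -1.741, 0.004] len 308 mm turn after [ 0.    -0.004  0.006]
```

Request:
step_arm:
  series:
    - [[0, 0, 0, -0.156, -0.249, 0, 0.25], [0, 0, 0, -0.156, -0.249, 0, 0.25], [0, 0, 0, -0.156, -0.249, 0, 0.25], [0, 0, 0, -0.156, -0.249, 0, 0.25], [0, 0, 0, -0.156, -0.249, 0, 0.25], [0, 0, 0, -0.156, -0.249, 0, 0.25], [0, 0, 0, -0.156, -0.249, 0, 0.25], [0, 0, 0, 0, 0, 0.25, 0.25], [0, 0, 0, 0, 0, 0, 0.25], [0, 0, 0, 0, 0, 0, 0.25]]

```text
clock: 53.75
eef_pos: [382.5, 326.7, 112.8]
tool_rot: [3.138, -0.0, 0.003]
force: [-0.5, 0.0, 0.3]
width: 63.7
gripper_force: 0.0
```

```bash
python3 -c "
from h import *
s=ctrl.read_state();print(s['eef_pos'],s['width'],s['qpos'].round(2));to(383.3,328.3,17,0);p=ctrl.get_image('side');print('tray',lids(p))"
```

```text
[382.53879753 326.66258573 112.80931302] 63.69935952259316 [-1.17  0.69  0.62  2.04 -0.68  0.62 -1.65]
shift [0.005, -0.013, 0.639] len 96 mm turn after [ 0.005 -0.     0.003]
tray [([476.5, 329.8], 5041), ([380.8, 329.6], 146)]
```

Request:
step_arm:
  series:
    - [[0, 0, 0, 0.003, -0.01, 0.2, 0.25], [0, 0, 0, 0, 0, 0.2, 0.25], [0, 0, 0, 0, 0, 0.2, 0.25], [0, 0, 0, 0, 0, 0.035, 0.25], [0, 0, 0, 0, 0, 0, 0.25], [0, 0, 0, 0, 0, 0, 1], [0, 0, 0, 0, 0, 0, 1], [0, 0, 0, 0, 0, 0, 1], [0, 0, 0, 0, 0, 0, 1]]

```text
clock: 54.7
eef_pos: [384.9, 329.8, 20.3]
tool_rot: [-3.141, -0.005, 0.003]
force: [-0.6, -1.9, 7.3]
width: 48.6
gripper_force: 62.0
```

```bash
python3 -c "
from h import *
s=ctrl.read_state();print(s['eef_pos'],s['width'],s['gripper_force'],s['qpos'].round(2));to(543.6,-33.6,120,0)"
```

```text
[384.91574976 329.75929807  20.33860496] 48.580380592468615 61.978479623794556 [-1.04  0.83  0.42  2.07 -0.84  0.41 -1.51]
shift [1.053, 2.426, -0.66] len 409 mm turn after [-0.001 -0.006  0.004]
```

Request:
step_arm:
  series:
    - [[0, 0, 0, 0, 0, -0.23, 1], [0, 0, 0, 0, 0, -0.23, 1], [0, 0, 0, 0, 0, -0.22, 1], [0, 0, 0, 0.117, 0.269, 0, 1], [0, 0, 0, 0.117, 0.269, 0, 1], [0, 0, 0, 0.117, 0.269, 0, 1], [0, 0, 0, 0.117, 0.269, 0, 1], [0, 0, 0, 0.117, 0.269, 0, 1], [0, 0, 0, 0.117, 0.269, 0, 1], [0, 0, 0, 0.117, 0.269, 0, 1], [0, 0, 0, 0.117, 0.269, 0, 1], [0, 0, 0, 0.117, 0.269, 0, 1]]

```text
clock: 55.9
eef_pos: [543.5, -34.2, 122.2]
tool_rot: [3.141, -0.003, 0.004]
force: [1.1, 0.8, -0.9]
width: 48.6
gripper_force: 62.5
```

Request:
step_arm:
  series:
    - [[0, 0, 0, 0, 0, 0, 1], [0, 0, 0, 0, 0, 0, 1]]

```text
clock: 56.1
eef_pos: [542.9, -33.8, 121.9]
tool_rot: [3.141, -0.003, 0.001]
force: [-0.7, 1.6, -0.9]
width: 48.0
gripper_force: 62.5
```

```bash
python3 -c "
from h import *
s=ctrl.read_state();print(s['width'],s['gripper_force'],s['qpos'].round(2));to(543.6,-33.6,48,0);p=ctrl.get_image('wrist');print('pan',lids(p,74,((480,-120),(720,150))))"
```

```text
48.043844118402674 62.54435420036316 [-0.35  0.7   0.56  1.93 -0.58  0.67 -0.99]
shift [0.003, -0.002, 0.492] len 74 mm turn after [ 0.001 -0.004  0.002]
pan [([648.1, 64.2], 3672), ([642.4, -36.3], 3954), ([545.2, 69.0], 2464), ([551.1, -48.0], 126), ([529.5, -66.4], 123)]
```

Request:
step_arm:
  series:
    - [[0, 0, 0, 0.003, 0, 0.2, 1], [0, 0, 0, 0, 0, 0.2, 1], [0, 0, 0, 0, 0, 0.05, 1], [0, 0, 0, 0, 0, 0.03, 1], [0, 0, 0, 0, 0, 0.008, 1], [0, 0, 0, 0, 0, 0, 1], [0, 0, 0, 0, 0, 0, 1]]

```text
clock: 56.85
eef_pos: [544.1, -32.7, 48.8]
tool_rot: [3.141, -0.004, 0.004]
force: [-0.2, -0.1, -1.3]
width: 48.6
gripper_force: 62.9
```

Request:
step_arm:
  series:
    - [[0, 0, 0, 0, 0, 0.005, 1], [0, 0, 0, 0, 0, 0, 1], [0, 0, 0, 0, 0, 0, 0.25], [0, 0, 0, 0, 0, 0, 0.25], [0, 0, 0, 0, 0, 0, 0.25], [0, 0, 0, 0, 0, -0.2, 0.25], [0, 0, 0, 0, 0, -0.25, 0.25], [0, 0, 0, 0, 0, -0.25, 0.25], [0, 0, 0, 0, 0, -0.25, 0.25], [0, 0, 0, 0, 0, -0.25, 0.25], [0, 0, 0, 0, 0, 0, 0.25]]

```text
clock: 57.95
eef_pos: [546.0, -33.5, 231.7]
tool_rot: [3.14, -0.011, 0.004]
force: [0.8, -0.8, -0.2]
width: 63.9
gripper_force: 0.0
```

```bash
python3 -c "
from sel import *
p=ctrl.get_image('wrist');save(p,'w7',None,1.4);print('pan',lids(p,74,((480,-120),(720,150))));print([(w,est(p,w)) for w in 'LMR'])
p=ctrl.get_image('side');save(p,'s7',(180,100,400,370),2);print('tray',lids(p));print([(w,est(p,w)) for w in 'LMR']);to(470,-270,300,0)"
```

```text
pan [([647.8, 63.7], 1484), ([642.0, -36.8], 1505), ([545.2, 68.4], 1149), ([541.4, -32.1], 1169)]
[('L', [(0.317, 141.5), (0.319, 141.0), (0.32, 142.0)]), ('M', [(0.25, 73.0), (0.253, 73.5), (0.254, 72.5)]), ('R', [(0.528, 334.5), (0.532, 333.5), (0.536, 332.5)])]
tray []
[('L', [(0.274, 144.0), (0.274, 144.5), (0.275, 143.5)]), ('M', [(0.299, 75.5), (0.3, 74.5), (0.304, 75.0)]), ('R', [(0.333, 255.5), (0.334, 254.5), (0.334, 255.0)])]
shift [-0.493, 1.582, -0.484] len 259 mm turn after [ 0.    -0.004  0.006]
```

View pics/s7.png

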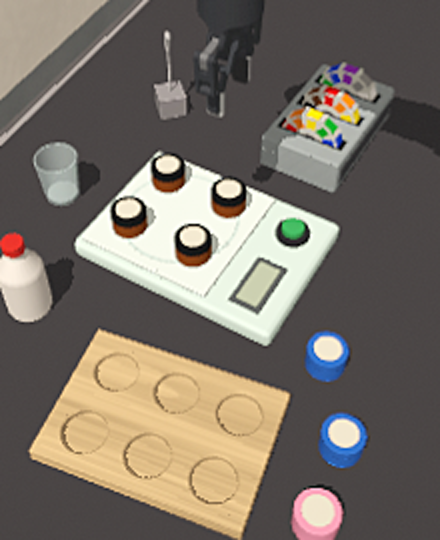

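The side picture shows all four jars upright and well inside the pan, the tray empty, and the wheels at yellow, red and violet on top. Next I locate the button.

```bash
python3 -c "
from h import *
def blob(p,near):
    im=p['img'].astype(int); m=((im[...,1]>im[...,0]*1.6)&(im[...,1]>im[...,2]*1.3)&(im[...,1]>60)).astype(np.uint8)
    n,_,st,ce=cv2.connectedComponentsWithStats(m); i=min((i for i in range(1,n) if st[i,4]>25),key=lambda i:np.hypot(*(ce[i]-near))); print(ce[i].round(1),st[i].tolist()); return ce[i]
R=[]
for n in('wrist','side','scene'):
    p=ctrl.get_image(n); c=blob(p,proj(p,[[442,-31,42]])[0]); print(n,[ray(p,c,z).tolist() for z in(35,40,45,50)])
to(442,-31,120,0)"
```

```text
[279.1 284.8] [264, 272, 31, 27, 678]
wrist [[432.5, -28.9, 35.0], [435.3, -29.0, 40.0], [438.1, -29.0, 45.0], [440.9, -29.0, 50.0]]
[326.2 214. ] [320, 209, 13, 11, 106]
side [[443.9, -36.7, 35.0], [442.6, -32.4, 40.0], [441.2, -28.2, 45.0], [439.8, -23.9, 50.0]]
[253.6 201.2] [249, 198, 10, 7, 58]
scene [[429.6, -33.5, 35.0], [434.9, -31.3, 40.0], [440.1, -29.2, 45.0], [445.4, -27.0, 50.0]]
shift [-0.666, -0.011, 0.705] len 146 mm turn after [0.001 0.001 0.005]
```

Request:
step_arm:
  series:
    - [[0, 0, 0, -0.236, -0.01, 0, 1], [0, 0, 0, -0.236, -0.01, 0, 1], [0, 0, 0, -0.236, -0.01, 0, 1], [0, 0, 0, 0, 0, 0.3, 1], [0, 0, 0, 0, 0, 0.3, 1], [0, 0, 0, 0, 0, 0.3, 1], [0, 0, 0, 0, 0, 0.1, 1], [0, 0, 0, 0, 0, 0, 1], [0, 0, 0, 0, 0, 0, 1]]

```text
clock: 59.1
eef_pos: [436.6, -29.1, 76.5]
tool_rot: [3.14, -0.0, 0.003]
force: [-0.1, 0.1, 0.8]
width: 0.3
gripper_force: 0.0
```

```bash
python3 -c "
from h import *
s=ctrl.read_state();print(s['width'],s['eef_pos'],s['force']);to(440,-29,48,0);p=ctrl.get_image('side');save(p,'s8',(230,120,390,270),3);print(lids(p,74,((480,-120),(720,150))))"
```

```text
0.30543814580824363 [436.59756644 -29.07813581  76.54417306] [-0.07183544  0.1300647   0.77795565]
shift [0.023, -0.001, 0.19] len 29 mm turn after [ 0.001 -0.001  0.004]
[([644.1, -37.3], 91), ([575.4, 43.6], 1230), ([664.7, 16.0], 81), ([542.4, -32.0], 93), ([649.2, 63.6], 97)]
```

View pics/s8.png

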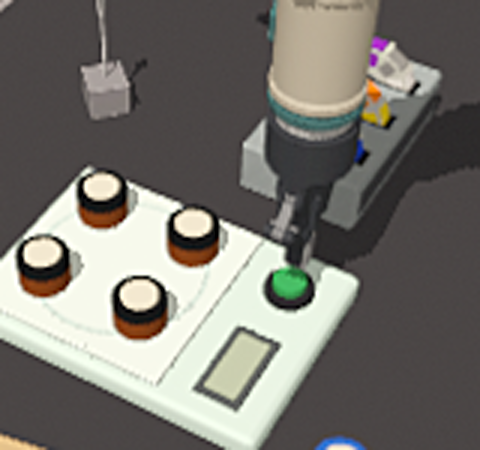

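The gripper tip hangs over the green button, and all four jars are still standing. I press now.

Request:
step_arm:
  series:
    - [[0, 0, 0, 0.023, 0, 0.09, 1], [0, 0, 0, 0, 0, 0.08, 1], [0, 0, 0, 0, 0, 0.03, 1], [0, 0, 0, 0, 0, 0, 1]]

```text
clock: 59.55
eef_pos: [441.9, -28.6, 47.7]
tool_rot: [3.141, -0.005, 0.004]
force: [1.5, 1.4, 3.3]
width: -0.0
gripper_force: 1.9
```

Request:
step_arm:
  series:
    - [[0, 0, 0, 0, 0, 0.014, 1], [0, 0, 0, 0, 0, 0, 1]]

```text
clock: 59.75
eef_pos: [441.9, -28.6, 46.0]
tool_rot: [3.141, -0.005, 0.004]
force: [1.4, 0.3, 7.8]
width: 0.1
gripper_force: 4.4
```

Request:
step_arm:
  series:
    - [[0, 0, 0, 0, 0, 0.014, 1], [0, 0, 0, 0, 0, 0, 1]]

```text
clock: 59.95
eef_pos: [441.9, -28.6, 45.5]
tool_rot: [-3.141, -0.007, 0.003]
force: [-1.8, 1.6, 33.6]
width: 0.1
gripper_force: 16.5
```

Force well past 5 N with the button no longer moving: it is fully down. Let go.

Request:
step_arm:
  series:
    - [[0, 0, 0, 0, 0, -0.1, 1], [0, 0, 0, 0, 0, -0.3, 1], [0, 0, 0, 0, 0, -0.3, 1], [0, 0, 0, 0, 0, -0.3, 1], [0, 0, 0, 0, 0, -0.3, 1], [0, 0, 0, 0, 0, -0.3, 1], [0, 0, 0, 0, 0, 0, 1], [0, 0, 0, 0, 0, 0, 1], [0, 0, 0, 0, 0, 0, 1]]

```text
clock: 60.85
eef_pos: [438.8, -28.0, 281.7]
tool_rot: [3.141, 0.001, 0.005]
force: [0.4, 0.0, -1.1]
width: 0.2
gripper_force: 0.0
```

```bash
python3 -c "
from sel import *
p=ctrl.get_image('wrist');save(p,'w9',None,1.4);print('pan',lids(p,74,((480,-120),(720,150))));print([(w,est(p,w)) for w in 'LMR']);print(ctrl.read_state()['eef_pos'])"
```

```text
pan [([545.5, 68.4], 1118), ([541.7, -32.3], 1132)]
[('L', [(0.288, 142.5), (0.289, 142.0), (0.292, 143.0)]), ('M', [(0.281, 74.0), (0.283, 74.5), (0.286, 75.0)]), ('R', [(0.548, 329.5), (0.549, 328.5), (0.55, 330.5)])]
[438.7806297  -28.13737459 281.52119254]
```

View pics/w9.png

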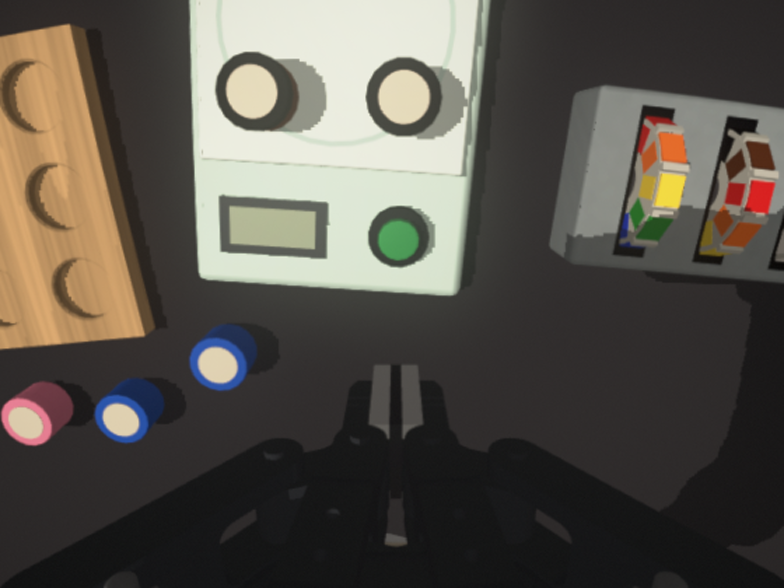

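The button is up again, and yellow and red are uppermost. The front jars stand in place. A last numeric check of all four jars, then I hand in.

```bash
python3 -c "
from sel import *
p=ctrl.get_image('side');print(lids(p,74,((480,-120),(720,150))),est(p,'R'))
l=[x for x,a in lids(p,74,((480,-120),(720,150))) if a<150]
if len(l)>=4: print(ctrl.finish_job())"
```

```text
[([644.2, -37.3], 93), ([664.8, 14.1], 84), ([574.4, 48.6], 1150), ([542.6, -32.0], 94), ([649.2, 63.6], 97)] [(0.309, 255.0), (0.311, 255.5), (0.311, 254.0)]
the job is handed in; nothing more can be done
None
```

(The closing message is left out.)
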